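# Set up a blank on parallels under a strap clamp for drilling

### The arm

A 6-joint arm with a two-finger parallel gripper is mounted at the origin on a cart in front of the work surface, level with it; the furniture and walls round the work are solid. World frame = base frame: x ahead of the robot, y to its left, z up, the work surface at z = 0. Lengths are in m, angles in degrees, forces in N, time in s.
With the tool pointing down it reaches from about 0.375 to 0.9 m from the base axis. Payload 3.1 kg.
Tool frame: the origin (TCP) lies midway between the tips of the shut fingers; the grasp point (between the pads) lies 19 mm behind it (robot.grip_point_offset is the distance from the TCP to the grasp point, in m); z points along the fingers, y is the line along which they close (so a half turn about z gives the same grasp; the last joint's range is limited). The gripper opens to 85 mm and grips with 20 to 120 N. Pads are 22 mm wide; open, the fingers measure 114 mm over their backs; the gripper's body (76 mm by 85 mm) begins 54 mm behind the grasp point. The pads swing forward as they close: fully open they stand 13 mm farther back than shut.
Start: joints at [54.975, 30.224, 82.088, -0, 67.689, -10.227], TCP at [0.262, 0.567, 0.201] pointing down, gripper open.
Joint ranges: [-176.69, 176.69], [-43.24, 126.21], [12.49, 139.97], [-82, 262], [0, 151.66], [-163.58, 163.58]. Speed limits (degrees/s): [159.86, 159.86, 180, 180, 180, 180].

### API

Orientations are given as a 3x3 rotation matrix whose columns are the frame's x, y, z axes.
In Python, from cell import robot gives the robot as it stands.
- The arm moves only by the tool jog_arm, never from a script. Its argument "targets" is a list of rows, each an object with "slide": the shift along the tool's x, y, z in cm, a list of three; "roll": the turn about the tool's z in rad; "claw": the opening, from 0 (shut) to 1 (fully open). A call has 1 to 8 rows; each row is the pose to reach, as a shift and turn from the pose commanded when the call began, along the tool's axes at that moment; what a row does not reach only later rows make up. A row lasts 1/12 s, in which the tool goes at most 41.7 mm and 7.16 degrees, less where a joint would pass 70% of its speed; a pose out of reach is approached as far as the arm can. A call with a gripper value outside its range is refused whole. The fingers move at their own pace and stop on an object; "force" is the grip in N (left out, the last holds). Time passes only in rows, so rows that repeat a pose let the fingers close. It gives the time, the measured TCP pose, the force, the opening and the grip force at its end, in the units of the state.
- robot.sense(): the state, without advancing time (a new reading comes with each control period).
- robot.snapshot(name): name is "side" or "top"; returns a dict with "color" (480x640x3 uint8, red, green, blue), "fx", "fy", "cx", "cy" (pixels), "rvec" (rotation vector, rad) and "tvec" (3), from world to camera coordinates, as OpenCV has them. Camera axes: x right, y down, z forward; pixel columns grow to the right and rows downward; lengths in m; the calibration is good to about 2 mm. A picture is of the moment at which its call begins. There is no depth.
- robot.close_job(): hands the job in; it is judged then, once.
Trained networks look in a picture, given as the dict that the camera call returned (one of the last four; its "shot" number tells which), for a name from the list of things; names that differ only in an ending like _2 or _b are one class to them, and where a whole thing is asked for, a point or a joint stands for the part that bears it (a point fixed in the world has none). Each returns a list of dicts, best first, with "conf" (0 to 1); they miss things now and then, are a little off and sometimes report something else, mostly with a low value. They report only what shows in the picture. A call takes as long as a camera call. They do not tell look-alikes from the thing itself.
- robot.recognise(picture, query): "position" ([x, y, z] in m, in world coordinates, good to about 4 mm: the middle of the surface that is visible of it).
- robot.mark_of(picture, query): "position" ([x, y, z] in m, in world coordinates, good to about 4 mm: a listed point, or the origin of a listed thing).
The state is a dict: "clock": time; "q": joint angles; "dq": joint speeds; "joint_efforts": joint torques, N m; "position": TCP position; "tcp_rot": TCP orientation; "ft_force": force on the tool from outside, world axes, zero at the start; "ft_torque": the same for the moment, N m; "width": finger opening in m; "gripper_force": force on a finger pad.
Only numpy, scipy, OpenCV 4.12 (cv2) and the standard library are available. Lean on these libraries where they do the work, as an engineer would, in place of code of your own. Each camera call takes 0.05 s, during which the arm holds its last target. There are 200 camera calls.

### The job

Set up the blank on the drilling fixture: stand the matched pair of parallels on the plate square with it, one close on the left and one close on the right of the drill hole and clear of it, and lay the blank squarely across both with its middle over the hole. Stand the jack that comes level with the top of the blank a little way straight behind the stud, then drop the slotted strap over the stud so that it points straight front to back and lies level, its front end resting just on the back of the blank without covering the punch mark and its back end on the jack. Leave the odd parallel and the other jack where they lie; I will put the nut on myself.

Things in the scene. Friction and masses are not known exactly. Their poses are not given: they have to be found in the camera images.
- fixture_base: drilling fixture, fixed: flat steel plate 180 x 130 mm, 16 mm thick. Origin: centre of underside; x from front edge (nearest the robot) to back, y left, z up. Drill hole 31 mm across, centre at x -41 mm, y 0. A 10 mm stud with tapered tip stands at x +24 mm, y 0, its top 68 mm above the plate (z 84 mm); nut at its foot 19 mm across, 7 mm high. A flush cap screw in each corner
- parallel_1: one of the matched pair of parallels: a bright steel bar 76 mm long, 18 mm wide, 24 mm high, with three round holes in each side. Lies on the table on its 18 mm face. Origin: centre of its underside; x along its length, y across its width. Rather heavy for its size, up to 0.26 kg
- parallel_2: the other of the matched pair, the same in every way: 76 x 18 mm, 24 mm high. Origin and axes as parallel_1; the two are interchangeable
- parallel_odd: an odd parallel that does not belong to the pair: longer and higher, 100 x 18 mm, 34 mm high, four round holes in each side. Origin: centre of its underside; x along its length
- blank: the work: a flat rectangular aluminium blank, 130 x 60 mm, 16 mm thick, with two fine scribed lines that cross at a punch mark in the middle of its top. Origin: centre of its underside; y along its 130 mm length, x across its 60 mm width, z up. It is the same turned half round. Up to 0.45 kg
- strap: clamping strap: a dark flat steel bar 120 mm long, 36 mm wide, 12 mm thick, both ends rounded, with a straight slot right through it, 54 mm long and 16 mm wide, in its middle. Lies flat. Origin: centre of its underside (the middle of the slot); x along its length, y across its width. It is the same turned half round. Up to 0.37 kg
- jack_tall: taller of two machinist's jacks: a dark steel support 40 mm high: round foot 40 mm across (lowest 8 mm), hexagonal body 32 mm across flats, flat bright pad 26 mm across on top. Stands upright; rigid. Origin: centre of its underside; z up; x points square through two opposite flats of the hexagon. As high as a parallel of the pair (24 mm) with the blank (16 mm) on it
- jack_short: shorter jack of the same make, 26 mm high, foot 48 mm across, hexagon 32 mm, pad 26 mm across. Origin: centre of its underside; z up. (Some of the parts lie on the cabinet top to the right of the table, which is 3 mm lower than the table and beyond a fixed upright steel plate, 97 mm high, along the table's right edge: carry things across at 160 mm or more)
There are look-alikes about, which are no part of the job. Leave any blue look-alike of the strap alone.

How it is judged (in metres and radians):
At the end, for the whole second after the job is handed in: Pair upright on plate, 26-55 mm left/right of hole centre, 15 mm, 9 deg; blank on both, 12 mm, 7 deg; tall jack 27-57 mm behind stud, 10 mm; strap level on blank and jack, 8 deg, 9 mm, its middle 61-83 mm from blank's; odd parallel and short jack moved under 25 mm; all at rest (((x of parallel_1 in the frame of fixture_base between -0.056 and -0.026 m and y of parallel_1 in the frame of fixture_base between 0.026 and 0.055 m and z of parallel_1 in the frame of fixture_base between 0.013 and 0.019 m and angle between the x axis of each of parallel_1, parallel_2 and the x axis of fixture_base, either way round below 0.17 rad and x of parallel_2 in the frame of fixture_base between -0.056 and -0.026 m and y of parallel_2 in the frame of fixture_base between -0.055 and -0.026 m and z of parallel_2 in the frame of fixture_base between 0.013 and 0.019 m) or (x of parallel_1 in the frame of fixture_base between -0.056 and -0.026 m and y of parallel_1 in the frame of fixture_base between -0.055 and -0.026 m and z of parallel_1 in the frame of fixture_base between 0.013 and 0.019 m and angle between the x axis of each of parallel_1, parallel_2 and the x axis of fixture_base, either way round below 0.17 rad and x of parallel_2 in the frame of fixture_base between -0.056 and -0.026 m and y of parallel_2 in the frame of fixture_base between 0.026 and 0.055 m and z of parallel_2 in the frame of fixture_base between 0.013 and 0.019 m)) and x of blank in the frame of fixture_base between -0.053 and -0.029 m and y of blank in the frame of fixture_base between -0.012 and 0.012 m and z of blank in the frame of fixture_base between 0.037 and 0.043 m and angle between the x axis of blank and the x axis of fixture_base, either way round below 0.12 rad and x of jack_tall in the frame of fixture_base between 0.051 and 0.081 m and y of jack_tall in the frame of fixture_base between -0.01 and 0.01 m and z of jack_tall in the frame of fixture_base between 0.013 and 0.019 m and y of strap in the frame of fixture_base between -0.009 and 0.009 m and z of strap in the frame of fixture_base between 0.053 and 0.059 m and horizontal distance between strap and blank between 0.0605 and 0.083 m and angle between the x axis of strap and the x axis of fixture_base, either way round below 0.17 rad and angle between each of parallel_1, parallel_2, blank, jack_tall, strap's own z axis and vertical below 0.05 rad and contact force between blank and parallel_1 above 0.2 N and contact force between blank and parallel_2 above 0.2 N and contact force between strap and blank above 0.2 N and contact force between strap and jack_tall above 0.2 N and distance of each of parallel_odd, jack_short from where it was at the start of the episode below 0.025 m and linear speed of each of parallel_1, parallel_2, blank, jack_tall, strap below 0.01 m/s); the robot touches nothing.
It also fails if it takes over 118 s, if anything falls off the work surface, if the arm or the gripper's body presses on something with over 40 N, if the wrist force passes 120 N, or if a joint passes its speed limit or range.

## Working session

There is one attempt and no reset: what is moved stays moved. The work goes in short steps, Python scripts to look and compute and a tool call to move; the robot and the scene stay as the last step left them, time stands still between calls to the robot, and variables do not carry over. Pictures are saved under pics/ and viewed, at most 17 in all, crops included, and the job is handed in when it is done.

Besides the shell and the picture viewer there is one more tool, called after "Request:" in YAML: its name, and indented under it one key for each argument. jog_arm: Moves the arm, as the interface text tells. Its arguments: {"type":"object","properties":{"targets":{"type":"array","items":{"type":"object","properties":{"slide":{"type":"array","items":{"type":"number"}},"roll":{"type":"number"},"claw":{"type":"number"}}}},"force":{"type":"number"}},"required":["targets"]}

```bash
mkdir -p pics; cat > h.py <<'E'
import numpy as np, cv2
from cell import robot
def snap(n,f):
    p=robot.snapshot(n); cv2.imwrite('pics/'+f,cv2.cvtColor(p['color'],cv2.COLOR_RGB2BGR)); return p
def w2p(p,X):
    K=np.array([[p['fx'],0,p['cx']],[0,p['fy'],p['cy']],[0,0,1.]])
    return cv2.projectPoints(np.array(X,float).reshape(-1,3),np.array(p['rvec'],float),np.array(p['tvec'],float),K,None)[0].reshape(-1,2)
def p2w(p,uv,z):
    R=cv2.Rodrigues(np.array(p['rvec'],float))[0]; t=np.array(p['tvec'],float).ravel()
    out=[]
    for u,v in np.array(uv,float).reshape(-1,2):
        d=R.T@np.array([(u-p['cx'])/p['fx'],(v-p['cy'])/p['fy'],1]); c=-R.T@t
        out.append(c+d*(z-c[2])/d[2])
    return np.array(out)
E
python3 - <<'E'
from h import *
s=robot.sense(); print({k:np.round(v,3).tolist() for k,v in s.items()})
for n in ('top','side'):
    p=snap(n,n+'0.png'); R=cv2.Rodrigues(np.array(p['rvec'],float))[0]; print(n,(-R.T@np.array(p['tvec'])).round(3),p['fx'])
    for q in ['fixture_base','parallel_1','parallel_odd','blank','strap','jack_tall','jack_short']:
        print(q,[(np.round(d['position'],3).tolist(),round(d['conf'],2)) for d in robot.mark_of(p,q)][:4])
E
```

```text
{'clock': 0.0, 'q': [54.975, 30.279, 82.157, -0.001, 67.69, -10.226], 'dq': [-0.002, -0.05, 0.03, -0.044, -0.089, 0.095], 'joint_efforts': [0.001, -44.235, -17.803, -0.0, 0.008, 0.0], 'position': [0.262, 0.567, 0.2], 'tcp_rot': [[-0.908, 0.419, -0.001], [0.419, 0.908, -0.002], [0.0, -0.002, -1.0]], 'ft_force': [-0.129, -0.303, -0.449], 'ft_torque': [0.017, 0.022, -0.05], 'gripper_force': 0.0, 'width': 0.085}
top [0.243 0.192 1.229] 463.9308396648195
fixture_base [([0.496, 0.157, -0.002], 0.77)]
parallel_1 [([0.333, 0.294, 0.0], 0.79), ([0.436, -0.117, -0.003], 0.58)]
parallel_odd [([0.412, 0.379, -0.002], 0.72)]
blank [([0.522, -0.179, -0.007], 0.64)]
strap [([0.506, 0.44, -0.001], 0.75), ([0.364, 0.662, -0.001], 0.71), ([0.332, 0.295, -0.0], 0.26)]
jack_tall [([0.435, -0.296, -0.001], 0.79)]
jack_short [([0.589, 0.374, -0.002], 0.56)]
side [ 0.025 -0.884  0.52 ] 438.97343825371917
fixture_base [([0.49, 0.155, -0.003], 0.62)]
parallel_1 [([0.43, -0.124, -0.004], 0.65), ([0.339, 0.293, 0.005], 0.46)]
parallel_odd [([0.41, 0.384, -0.002], 0.61)]
blank [([0.519, -0.177, -0.001], 0.68)]
strap [([0.509, 0.438, -0.0], 0.71), ([0.357, 0.66, -0.002], 0.41)]
jack_tall [([0.437, -0.296, -0.003], 0.66)]
jack_short [([0.588, 0.373, -0.003], 0.6)]
```

View pics/top0.png

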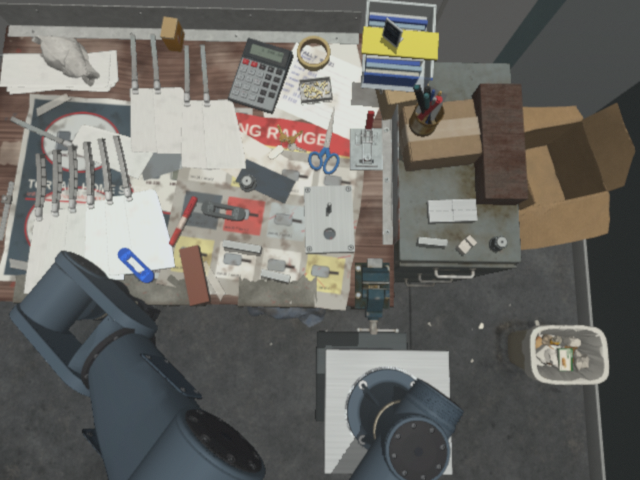

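View pics/side0.png

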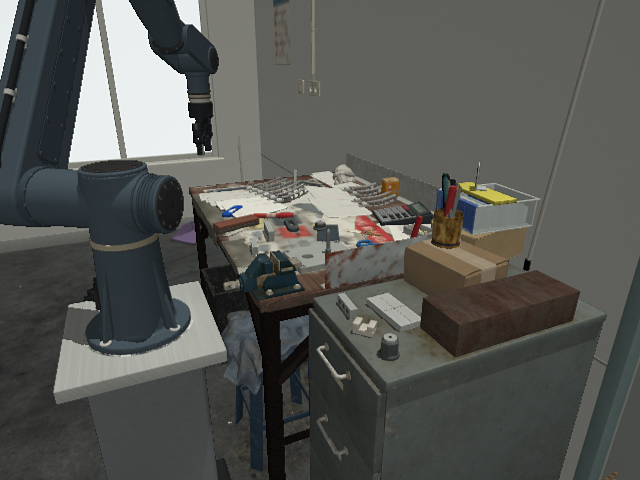

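The top view shows the fixture plate around (330,218), the blank at (452,211), a parallel at (432,242), the tall jack at (500,243) and the strap near (230,211). Next I'll enlarge both areas.

```bash
python3 - <<'E'
import cv2
a=cv2.imread('pics/top0.png')
cv2.imwrite('pics/c1.png',cv2.resize(a[155:305,170:370],None,fx=4,fy=4,interpolation=cv2.INTER_CUBIC))
cv2.imwrite('pics/c2.png',cv2.resize(a[180:280,350:520],None,fx=4.5,fy=4.5,interpolation=cv2.INTER_CUBIC))
E
```

```text
(no output)
```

View pics/c1.png

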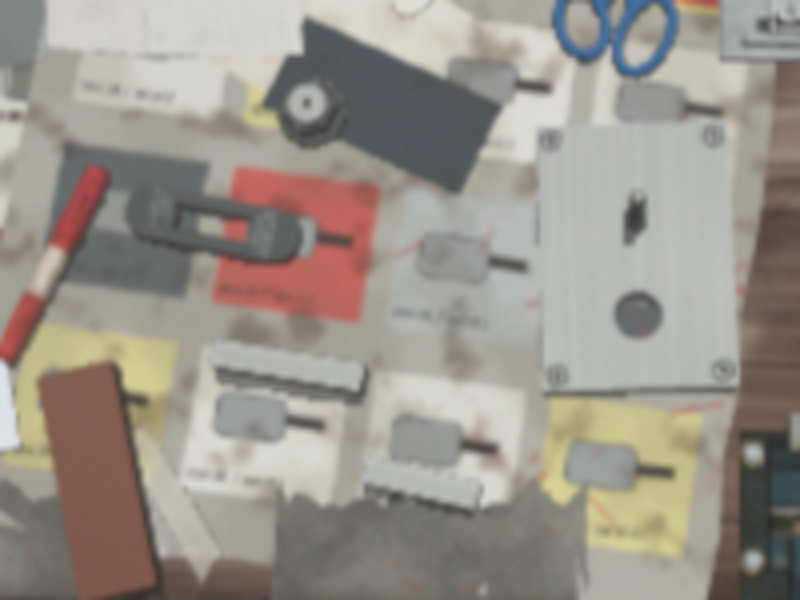

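View pics/c2.png

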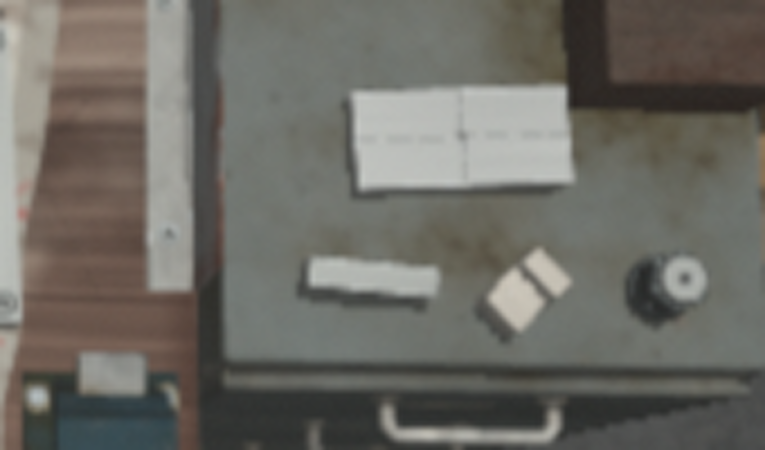

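Crop c1 shows the fixture (stud top about (635,200), hole (638,314)), strap (220,225), short jack (310,110), odd parallel (290,368) and a matched parallel (425,485). Crop c2 shows the blank (463,135), the second parallel (372,277), the tall jack (685,280) and a tan decoy. I'll fit the poses to the image edges.

```bash
cat >> h.py <<'E'
from scipy.optimize import minimize
def rect(l,w,n=40):
    t=np.linspace(-.5,.5,n); o=np.ones(n)*.5
    return np.vstack([np.c_[t*l,o*w],np.c_[t*l,-o*w],np.c_[o*l,t*w],np.c_[-o*l,t*w]])
def circ(d,n=60):
    a=np.linspace(0,2*np.pi,n,endpoint=False); return np.c_[np.cos(a),np.sin(a)]*d/2
def stad(l,w,n=40):
    s=(l-w)/2; t=np.linspace(-s,s,n); o=np.ones(n)*w/2; a=np.linspace(-np.pi/2,np.pi/2,30)
    e=np.c_[np.cos(a)*w/2+s,np.sin(a)*w/2]
    return np.vstack([np.c_[t,o],np.c_[t,-o],e,-e])
M={'fix':(rect(.18,.13),.016),'par':(rect(.076,.018),.024),'blank':(rect(.06,.13),.016),'strap':(np.vstack([rect(.084,.036)[:80],stad(.12,.036),stad(.054,.016)]),.012),
 'jt':(circ(.026),.040),'odd':(rect(.1,.018),.034)}
def pts(m,x,z0):
    P,h=M[m]; c,s=np.cos(x[2]),np.sin(x[2]); q=P@np.array([[c,s],[-s,c]])+x[:2]
    return np.c_[q,np.full(len(q),z0+h)]
def fit(p,m,x0,z0=0.,r=.008,rw=.25):
    g=cv2.GaussianBlur(cv2.cvtColor(p['color'],cv2.COLOR_RGB2LAB),(0,0),.8).astype(np.float32)
    G=np.sqrt(sum(cv2.Sobel(g[...,k],cv2.CV_32F,1,0)**2+cv2.Sobel(g[...,k],cv2.CV_32F,0,1)**2 for k in range(3))); G=np.minimum(G,120)
    def f(x):
        uv=w2p(p,pts(m,x,z0)).astype(np.float32); return -cv2.remap(G,uv[:,:1],uv[:,1:],cv2.INTER_CUBIC).mean()
    best=None; x0=np.array(x0,float)
    rng=np.random.default_rng(0); c=[x0+rng.uniform(-1,1,3)*[r,r,rw] for _ in range(300)]; c.sort(key=f)
    rs=[minimize(f,k,method='Nelder-Mead',options=dict(initial_simplex=[k,k+[.003,0,0],k+[0,.003,0],k+[0,0,.08]])) for k in c[:6]]
    b=min(rs,key=lambda r:r.fun); return b.x,-b.fun
E
cat > fitall.py <<'E'
from h import *
p=snap('top','t1.png')
I=[('fix',(.495,.156,0),0),('par',(.334,.294,-1.8),0),('par',(.435,-.12,-1.65),-.003),('blank',(.521,-.178,0.02),-.003),('strap',(.507,.439,-1.7),0),('jt',(.436,-.296,0),-.003)]
a=cv2.resize(p['color'][:,:,::-1],None,fx=4,fy=4,interpolation=cv2.INTER_CUBIC)
for m,x0,z in I:
    x,s=fit(p,m,x0,z); print(m,x.round(4),round(s,1))
    for u,v in w2p(p,pts(m,x,z)): cv2.circle(a,(int(u*4+2),int(v*4+2)),1,(0,255,0),-1)
x,s=fit(p,'fix',I[0][1],0)
for q in [(-.041,0),(.024,0)]:
    c,sn=np.cos(x[2]),np.sin(x[2]); w=np.array([x[0]+c*q[0],x[1]+sn*q[0],.016 if q[0]<0 else .084]);print(q,w.round(4))
    u,v=w2p(p,[w])[0]; cv2.circle(a,(int(u*4+2),int(v*4+2)),2,(0,0,255),-1)
L=a[155*4:305*4,170*4:370*4]; R=a[195*4:255*4,360*4:520*4]
R=np.hstack([R,np.zeros((R.shape[0],160,3),np.uint8)]) 
cv2.imwrite('pics/o1.png',L); cv2.imwrite('pics/o2.png',R)
E
python3 fitall.py
```

```text
fix [0.4919 0.154  0.0631] 87.7
par [ 0.335   0.2909 -1.7662] 89.8
par [ 0.4321 -0.1197 -1.5953] 122.6
blank [ 0.5179 -0.1768  0.0494] 123.1
strap [ 0.505   0.4391 -1.6934] 88.4
jt [ 0.4318 -0.2975 -0.0604] 123.6
(-0.041, 0) [0.451  0.1515 0.016 ]
(0.024, 0) [0.5159 0.1556 0.084 ]
```

View pics/o1.png

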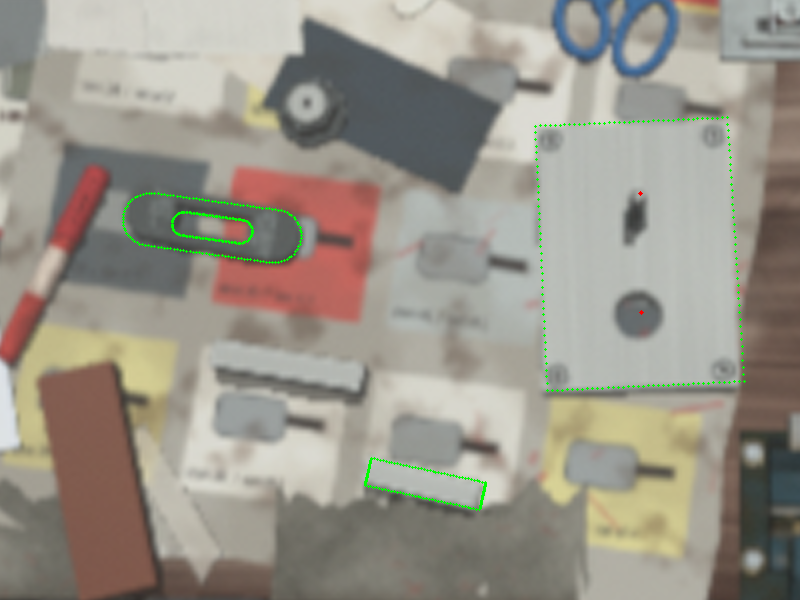

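View pics/o2.png

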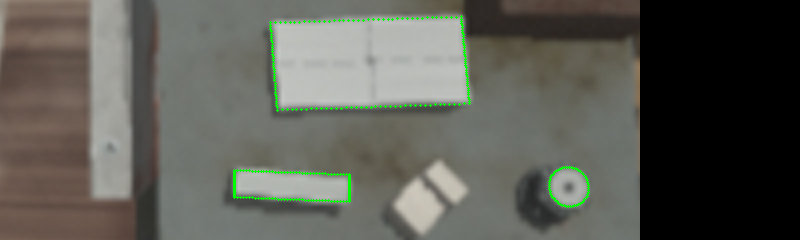

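The outlines fit well, except the fixture, which has come out slightly over-rotated. I'll refit it using the hole and the corner screws.

```bash
python3 - <<'E'
from h import *
p=robot.snapshot('top')
M['hole']=(circ(.031),.016); 
h,s=fit(p,'hole',(.45,.152,0),0); print('hole',h.round(4),s)
S=170+(np.array([551,713,723,557])-1.5)/4; V=155+(np.array([140,135,371,376])-1.5)/4
W=p2w(p,np.c_[S,V],.016); print(W.round(4),'c',W.mean(0).round(4))
r=circ(.031)+[-.041,0]
M['fix2']=(np.vstack([rect(.18,.13),r,r]),.016)
for rw in(.05,):
  x,s=fit(p,'fix2',(.492,.153,.033),0,.006,rw);print(x.round(4),s)
E
```

```text
hole [0.4505 0.1557 0.1486] 122.7737808227539
[[0.5679 0.2135 0.016 ]
 [0.5732 0.1043 0.016 ]
 [0.4126 0.0972 0.016 ]
 [0.4076 0.2067 0.016 ]] c [0.4904 0.1554 0.016 ]
[0.4918 0.1545 0.0585] 102.42398071289062
```

```bash
python3 - <<'E'
from h import *
p=robot.snapshot('top'); q=robot.snapshot('side')
a=cv2.resize(p['color'][185:260,295:365],None,fx=8,fy=8,interpolation=cv2.INTER_CUBIC)
u,v=w2p(q,[[.515,.1565,.05]])[0]; u=int(u);v=int(v);print(u,v)
b=cv2.resize(q['color'][v-30:v+30,u-25:u+25],None,fx=8,fy=8,interpolation=cv2.INTER_CUBIC)
A=np.zeros((600,960,3),np.uint8); A[:,:560]=a; A[:480,560:960]=b
for cam,off,o in((p,(295,185),0),(q,(u-25,v-30),560)):
  for z in(.016,.05,.084):
    x,y=(w2p(cam,[[.515,.1565,z]])[0]-off)*8+3.5; cv2.circle(A,(int(x)+o,int(y)),2,(0,255,0),-1)
cv2.imwrite('pics/stud.png',cv2.cvtColor(A[:,:960],cv2.COLOR_RGB2BGR)[:, 160:960])
E
```

```text
327 240
```

View pics/stud.png

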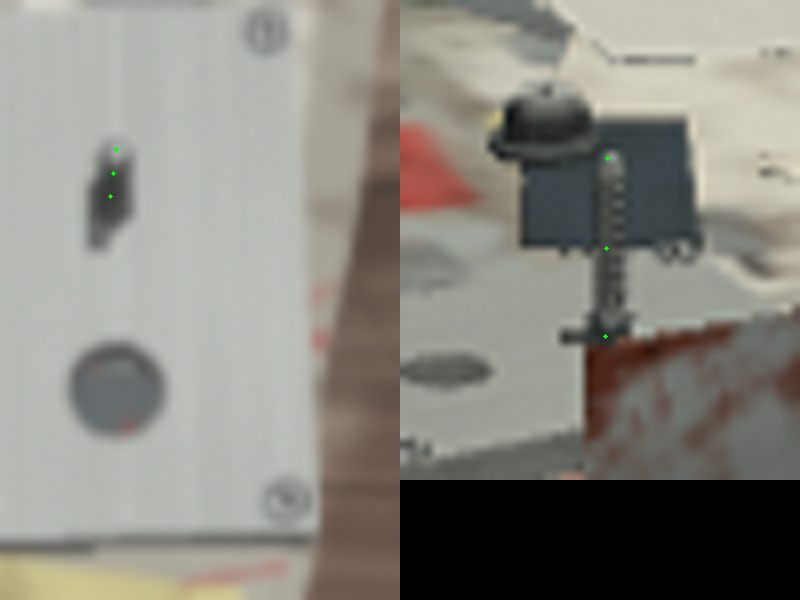

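The predicted stud lands within about 1 mm in both views: tip near (117,152) on the left and (608,158) on the right. I'm taking the fixture centre as (0.492, 0.1555) with yaw 0.045 rad. Next is a move planner that prints tool-frame jogs.

```bash
cat > plan.py <<'E'
# usage: plan.py "x y z psi[deg] ; ..." -> relative calls, chained
import sys; from h import *
def F(dx,dy):
    c,s=np.cos(.045),np.sin(.045); return .492+c*dx-s*dy,.1555+s*dx+c*dy
s=robot.sense(); pos=np.array(s['position']); R=np.array(s['tcp_rot']); psi=np.degrees(np.arctan2(R[1,1],R[0,1]))
print('t',round(s['clock'],2),'pos',pos.round(4),'psi',psi.round(1),'w',round(s['width'],4),'f',np.round(s['ft_force'],1),'q6',round(s['q'][5]))
for w in sys.argv[1].split(';') if len(sys.argv)>1 else []:
    w=w.split(); 
    if w[0]=='F': w=list(F(float(w[1]),float(w[2])))+w[3:]
    x,y,z,a=map(float,w); T=np.array([x,y,z]); da=a-psi
    n=max(np.linalg.norm(T-pos)/.035,abs(da)/6); k=int(np.ceil(n/7.)) or 1; rows=int(np.ceil(n/k))+1
    for i in range(k):
        d=(T-pos)/(k-i); dd=(a-psi)/(k-i)
        sl=np.round(R.T@d*100,1); ro=np.round(-np.radians(dd),3)
        print('slide',sl.tolist(),'roll',ro,'rows',rows)
        pos=pos+R@sl/100; r=cv2.Rodrigues(np.array([0,0,ro]))[0]; R=R@r; psi-=np.degrees(ro)
    print('  -> ',pos.round(4),round(psi,1))
E
python3 plan.py ".335 .291 .10 -11.2; .335 .291 .004 -11.2"
```

```text
t 1.0 pos [0.2621 0.5674 0.2012] psi 65.2 w 0.0855 f [ 0.7 -0.7 -0.2] q6 -10
slide [-9.1, -11.0, 5.1] roll 0.667 rows 8
slide [-14.0, -3.0, 5.0] roll 0.666 rows 8
  ->  [0.3354 0.291  0.1002] -11.2
slide [-0.0, -0.0, 9.6] roll 0.0 rows 4
  ->  [0.3354 0.291  0.0042] -11.2
```

Request:
jog_arm:
  targets:
    - {"slide": [-9.1, -11, 5.1], "roll": 0.667, "claw": 0.6}
    - {"slide": [-9.1, -11, 5.1], "roll": 0.667, "claw": 0.6}
    - {"slide": [-9.1, -11, 5.1], "roll": 0.667, "claw": 0.6}
    - {"slide": [-9.1, -11, 5.1], "roll": 0.667, "claw": 0.6}
    - {"slide": [-9.1, -11, 5.1], "roll": 0.667, "claw": 0.6}
    - {"slide": [-9.1, -11, 5.1], "roll": 0.667, "claw": 0.6}
    - {"slide": [-9.1, -11, 5.1], "roll": 0.667, "claw": 0.6}
    - {"slide": [-9.1, -11, 5.1], "roll": 0.667, "claw": 0.6}
  force: 40

```text
clock: 1.67
position: [0.2989, 0.4295, 0.1504]
tcp_rot: [[-0.455, 0.891, 0.0], [0.891, 0.455, 0.0], [0.0, 0.001, -1.0]]
ft_force: [0.1, 0.5, 1.0]
width: 0.051
gripper_force: 0.0
```

Request:
jog_arm:
  targets:
    - {"slide": [-14, -3, 5], "roll": 0.666, "claw": 0.6}
    - {"slide": [-14, -3, 5], "roll": 0.666, "claw": 0.6}
    - {"slide": [-14, -3, 5], "roll": 0.666, "claw": 0.6}
    - {"slide": [-14, -3, 5], "roll": 0.666, "claw": 0.6}
    - {"slide": [-14, -3, 5], "roll": 0.666, "claw": 0.6}
    - {"slide": [-14, -3, 5], "roll": 0.666, "claw": 0.6}
    - {"slide": [-14, -3, 5], "roll": 0.666, "claw": 0.6}
    - {"slide": [-14, -3, 5], "roll": 0.666, "claw": 0.6}

```text
clock: 2.33
position: [0.3358, 0.2914, 0.1004]
tcp_rot: [[0.191, 0.982, 0.001], [0.982, -0.191, 0.0], [0.001, 0.001, -1.0]]
ft_force: [-0.1, 0.7, 0.3]
width: 0.0513
gripper_force: 0.0
```

```bash
python3 plan.py ".335 .291 .004 -11.2"
```

```text
t 2.33 pos [0.3358 0.2914 0.1004] psi -11.0 w 0.0513 f [-0.1  0.7  0.3] q6 38
slide [-0.1, -0.1, 9.6] roll 0.003 rows 4
  ->  [0.3347 0.2906 0.0044] -11.2
```

Request:
jog_arm:
  targets:
    - {"slide": [-0.1, -0.1, 3.5], "claw": 0.6}
    - {"slide": [-0.1, -0.1, 6.5], "claw": 0.6}
    - {"slide": [-0.1, -0.1, 9.6], "claw": 0.6}
    - {"slide": [-0.1, -0.1, 9.6], "claw": 0.6}
    - {"slide": [-0.1, -0.1, 9.6], "claw": 0.1}
    - {"slide": [-0.1, -0.1, 9.6], "claw": 0.1}
    - {"slide": [-0.1, -0.1, 9.6], "claw": 0.1}
    - {"slide": [-0.1, -0.1, 9.6], "claw": 0.1}

```text
schema error: expected keys slide, roll, claw
```

Request:
jog_arm:
  targets:
    - {"slide": [0, 0, 0], "claw": 0.1}
    - {"slide": [0, 0, 0], "claw": 0.1}
    - {"slide": [0, 0, -3], "claw": 0.1}
    - {"slide": [0, 0, -6], "claw": 0.1}
    - {"slide": [0, 0, -9.6], "claw": 0.1}
    - {"slide": [0, 0, -9.6], "claw": 0.1}

```text
schema error: expected keys slide, roll, claw
```

```bash
python3 plan.py "F -.041 .040 .10 -87.4; F -.041 .040 .021 -87.4"
```

```text
t 2.33 pos [0.3358 0.2914 0.1004] psi -11.0 w 0.0513 f [-0.1  0.7  0.3] q6 38
slide [-3.7, 6.5, 0.0] roll 0.666 rows 8
slide [1.1, 7.4, 0.0] roll 0.667 rows 8
  ->  [0.4492 0.1938 0.1004] -87.4
slide [-0.0, 0.0, 7.9] roll -0.0 rows 4
  ->  [0.4493 0.1938 0.0214] -87.4
```

Request:
jog_arm:
  targets:
    - {"slide": [-0.1, -0.1, 3.5], "roll": 0, "claw": 0.6}
    - {"slide": [-0.1, -0.1, 6.5], "roll": 0, "claw": 0.6}
    - {"slide": [-0.1, -0.1, 9.6], "roll": 0, "claw": 0.6}
    - {"slide": [-0.1, -0.1, 9.6], "roll": 0, "claw": 0.6}
    - {"slide": [-0.1, -0.1, 9.6], "roll": 0, "claw": 0.1}
    - {"slide": [-0.1, -0.1, 9.6], "roll": 0, "claw": 0.1}
    - {"slide": [-0.1, -0.1, 9.6], "roll": 0, "claw": 0.1}
    - {"slide": [-0.1, -0.1, 9.6], "roll": 0, "claw": 0.1}

```text
clock: 3.0
position: [0.3355, 0.291, 0.0062]
tcp_rot: [[0.193, 0.981, 0.004], [0.981, -0.193, 0.002], [0.003, 0.004, -1.0]]
ft_force: [-0.3, 0.9, -0.2]
width: 0.009
gripper_force: 0.0
```

Request:
jog_arm:
  targets:
    - {"slide": [0, 0, 0], "roll": 0, "claw": 0.1}
    - {"slide": [0, 0, 0], "roll": 0, "claw": 0.1}
    - {"slide": [0, 0, -3], "roll": 0, "claw": 0.1}
    - {"slide": [0, 0, -6], "roll": 0, "claw": 0.1}
    - {"slide": [0, 0, -9.6], "roll": 0, "claw": 0.1}
    - {"slide": [0, 0, -9.6], "roll": 0, "claw": 0.1}

```text
clock: 3.5
position: [0.3375, 0.292, 0.1055]
tcp_rot: [[0.193, 0.981, 0.01], [0.981, -0.193, 0.005], [0.007, 0.009, -1.0]]
ft_force: [-0.9, 0.2, 1.1]
width: 0.0087
gripper_force: 0.0
```

```bash
python3 plan.py "F -.041 .040 .10 -87.4; F -.041 .040 .021 -87.4"
```

```text
t 3.5 pos [0.3375 0.292  0.1055] psi -11.1 w 0.0087 f [-0.9  0.2  1.1] q6 38
slide [-3.7, 6.4, 0.3] roll 0.665 rows 8
slide [1.0, 7.4, 0.3] roll 0.666 rows 8
  ->  [0.4491 0.1938 0.1001] -87.4
slide [-0.1, 0.1, 7.9] roll -0.0 rows 4
  ->  [0.449  0.1932 0.0211] -87.4
```

```bash
python3 - <<'E'
from h import *
p=snap('top','t2.png')
for c in('top','side'):
  q=p if c=='top' else robot.snapshot(c)
  print([(np.round(d['position'],3).tolist(),round(d['conf'],2)) for d in robot.mark_of(q,'parallel_1')])
b=q['color']; s=robot.sense(); print(s['position'],s['width'])
A=cv2.resize(p['color'][155:305,170:320],None,fx=4,fy=4); u,v=map(int,w2p(q,[[.335,.29,.03]])[0])
B=cv2.resize(b[v-50:v+50,u-16:u+17],None,fx=6,fy=6)
cv2.imwrite('pics/v1.png',cv2.cvtColor(np.hstack([A,B]),cv2.COLOR_RGB2BGR))
E
```

```text
[([0.434, -0.116, -0.006], 0.7)]
[([0.335, 0.295, 0.002], 0.63), ([0.432, -0.125, -0.004], 0.54)]
[0.33358129 0.28983225 0.09995942] 0.008610291724304673
```

View pics/v1.png

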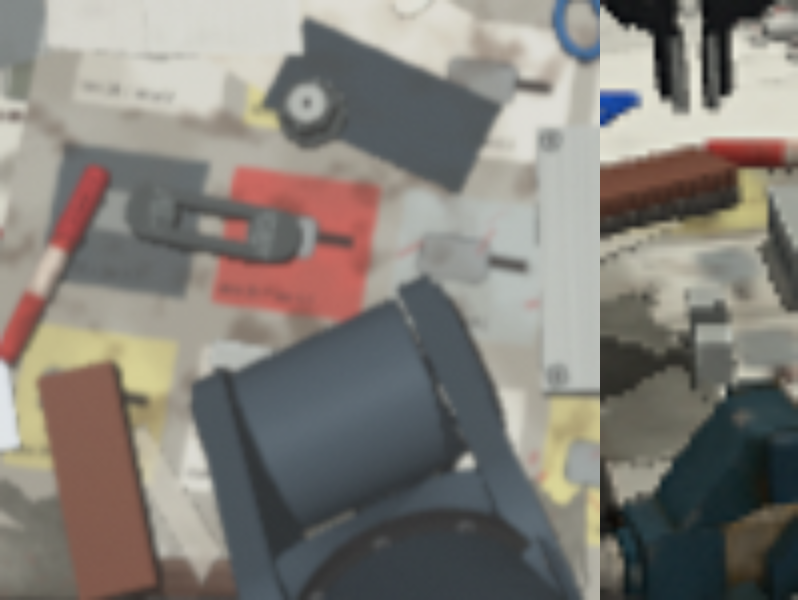

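The side inset shows the parallel still standing at about (712,345), undisturbed. The fingertips are at about (698,108). I'll check the calibration against the tool.

```bash
python3 - <<'E'
from h import *
q=robot.snapshot('side'); s=robot.sense(); P=np.array(s['position']); print(P,s['tcp_rot'][2])
u,v=map(int,w2p(q,[[.335,.29,.03]])[0])
pr=lambda X:((w2p(q,[X])[0]-[u-16,v-50])*6+[602.5,2.5]).round()
R=np.array(s['tcp_rot'])
print('tcp',pr(P),'grasp',pr(P-R[:,2]*.019))
for m,x in(('par',(.335,.291,-1.766)),):
  c,sn=np.cos(x[2]),np.sin(x[2])
  for e in(.038,-.038): 
    for z in (0,.024):print('end',e,z,pr([x[0]+c*e,x[1]+sn*e,z]))
E
```

```text
[0.3332973  0.28968541 0.09947335] [-0.00129859 -0.00165685 -0.99999778]
tcp [693. 173.] grasp [691. 135.]
end 0.038 0 [714. 391.]
end 0.038 0.024 [711. 346.]
end -0.038 0 [701. 332.]
end -0.038 0.024 [698. 288.]
```

```bash
python3 - <<'E'
from h import *
q=robot.snapshot('side'); print(robot.grip_point_offset, [a for a in dir(robot) if a[0]!='_'])
R=np.array(robot.sense()['tcp_rot']);P=np.array(robot.sense()['position']); print(P)
for z in(0,.02,.04): print(z,w2p(q,[P+[0,0,z]]),w2p(q,[[.262,.567,.201+z]]))
u,v=map(int,w2p(q,[P+[0,0,.03]])[0])
A=cv2.resize(q['color'][v-25:v+25,u-25:u+25],None,fx=10,fy=10,interpolation=cv2.INTER_CUBIC)
a=cv2.imread('pics/side0.png')[:,:,::-1];u2,v2=map(int,w2p(q,[[.262,.567,.231]])[0])
B=cv2.resize(a[v2-25:v2+25,u2-15:u2+15],None,fx=10,fy=10,interpolation=cv2.INTER_CUBIC)
for X,(uu,vv),T in((A,(u-25,v-25),P),(B,(u2-15,v2-25),[.262,.567,.201])):
  for z in(0,.019,.04): 
    x,y=(w2p(q,[np.array(T)+[0,0,z]])[0]-[uu,vv])*10+4.5; cv2.circle(X,(int(x),int(y)),3,(0,255,0),-1)
cv2.imwrite('pics/v2.png',cv2.cvtColor(np.hstack([A,B]),cv2.COLOR_RGB2BGR))
E
```

```text
0.0187 ['PlanningError', 'close_job', 'grip_point_offset', 'mark_of', 'recognise', 'sense', 'snapshot']
[0.33320625 0.28963785 0.0991989 ]
0 [[251.12535571 218.49518566]] [[205.14874583 166.52576313]]
0.02 [[250.73603618 211.9276978 ]] [[204.56762935 160.47686803]]
0.04 [[250.34209902 205.2823143 ]] [[203.98045189 154.36488362]]
```

View pics/v2.png

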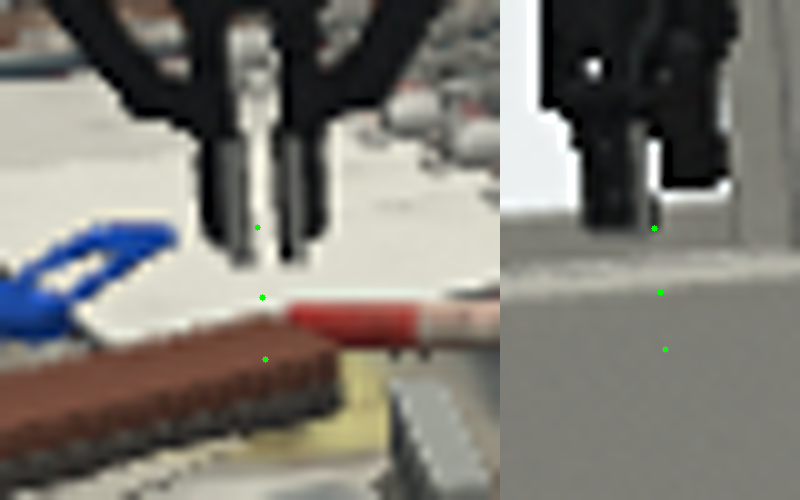

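Reported TCP projects about 29 mm below the visible fingertips (tips y≈262, TCP y≈359 at about 3.3 px/mm), both now and at the start. So the real tips sit about 29 mm above the reported TCP. I'll descend lower in careful steps.

Request:
jog_arm:
  targets:
    - {"slide": [0, 0, 0], "roll": 0, "claw": 0.6}
    - {"slide": [0, 0, 3], "roll": 0, "claw": 0.6}
    - {"slide": [0, 0, 6], "roll": 0, "claw": 0.6}
    - {"slide": [0, 0, 8], "roll": 0, "claw": 0.6}
    - {"slide": [0, 0, 9.5], "roll": 0, "claw": 0.6}
    - {"slide": [0, 0, 10.5], "roll": 0, "claw": 0.6}
    - {"slide": [0, 0, 11], "roll": 0, "claw": 0.6}
    - {"slide": [0, 0, 11], "roll": 0, "claw": 0.6}

```text
clock: 4.47
position: [0.3332, 0.2896, -0.0114]
tcp_rot: [[0.194, 0.981, -0.003], [0.981, -0.194, -0.002], [-0.002, -0.003, -1.0]]
ft_force: [-1.0, 0.0, 0.1]
width: 0.0514
gripper_force: 0.0
```

Request:
jog_arm:
  targets:
    - {"slide": [0, 0, 0.3], "roll": 0, "claw": 0.6}
    - {"slide": [0, 0, 0.7], "roll": 0, "claw": 0.6}
    - {"slide": [0, 0, 0.7], "roll": 0, "claw": 0.6}
    - {"slide": [0, 0, 0.7], "roll": 0, "claw": 0.1}
    - {"slide": [0, 0, 0.7], "roll": 0, "claw": 0.1}
    - {"slide": [0, 0, 0.7], "roll": 0, "claw": 0.1}
    - {"slide": [0, 0, 0.7], "roll": 0, "claw": 0.1}
    - {"slide": [0, 0, 0.7], "roll": 0, "claw": 0.1}

```text
clock: 5.13
position: [0.3348, 0.2905, -0.0162]
tcp_rot: [[0.194, 0.981, 0.002], [0.981, -0.194, 0.001], [0.001, 0.001, -1.0]]
ft_force: [0.6, -0.5, 5.6]
width: 0.0164
gripper_force: 39.6
```

Request:
jog_arm:
  targets:
    - {"slide": [0, 0, 0], "roll": 0, "claw": 0.1}
    - {"slide": [0, 0, -1], "roll": 0, "claw": 0.1}
    - {"slide": [0, 0, -3], "roll": 0, "claw": 0.1}
    - {"slide": [0, 0, -6], "roll": 0, "claw": 0.1}
    - {"slide": [0, 0, -8], "roll": 0, "claw": 0.1}
    - {"slide": [0, 0, -8], "roll": 0, "claw": 0.1}
    - {"slide": [0, 0, -8], "roll": 0, "claw": 0.1}
    - {"slide": [0, 0, -8], "roll": 0, "claw": 0.1}
  force: 60

```text
clock: 5.8
position: [0.3335, 0.2898, 0.0626]
tcp_rot: [[0.194, 0.981, -0.001], [0.981, -0.194, -0.001], [-0.001, -0.001, -1.0]]
ft_force: [0.0, 0.7, -2.2]
width: 0.0162
gripper_force: 59.8
```

```bash
python3 - <<'E'
from h import *
q=robot.snapshot('side');s=robot.sense(); P=np.array(s['position']); print(P,s['width'],s['gripper_force'],np.round(s['ft_force'],1))
u,v=map(int,w2p(q,[P+[0,0,.03]])[0])
A=cv2.resize(q['color'][v-30:v+30,u-40:u+40],None,fx=10,fy=10,interpolation=cv2.INTER_CUBIC)
for z in(0,.019,.04): 
    x,y=(w2p(q,[P+[0,0,z]])[0]-[u-40,v-30])*10+4.5; cv2.circle(A,(int(x),int(y)),3,(0,255,0),-1)
cv2.imwrite('pics/v3.png',cv2.cvtColor(A,cv2.COLOR_RGB2BGR))
E
```

```text
[0.33322805 0.28965368 0.06220649] 0.016474396984765428 59.784754514694214 [-0.5  0.3 -2.4]
```

View pics/v3.png

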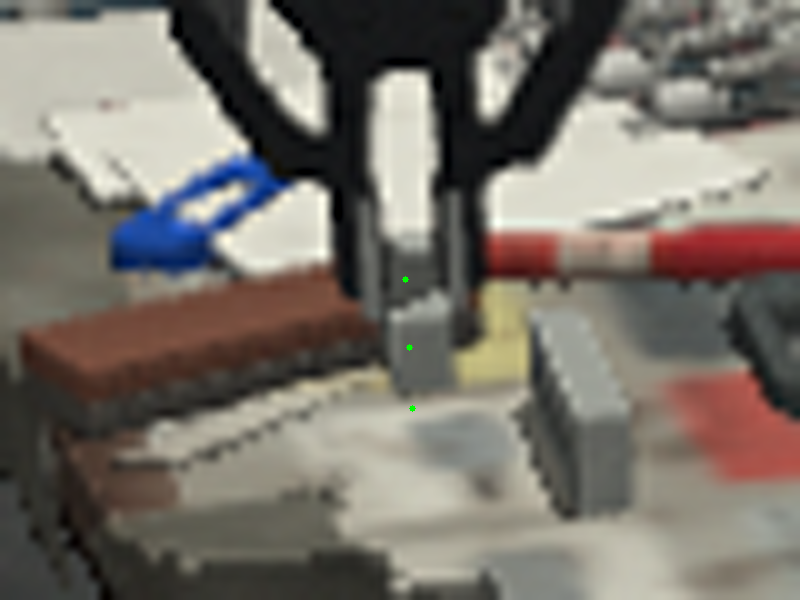

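The side view shows the parallel gripped upright between the fingers at about (415,345). Bringing it to the plate's left side.

```bash
python3 plan.py "F -.041 .040 .08 -87.4; F -.041 .040 .001 -87.4"
```

```text
t 5.85 pos [0.3332 0.2897 0.0622] psi -11.2 w 0.0165 f [-0.5  0.3 -2.4] q6 38
slide [-3.6, 6.6, -0.9] roll 0.665 rows 8
slide [1.3, 7.4, -0.9] roll 0.665 rows 8
  ->  [0.4492 0.1939 0.08  ] -87.4
slide [0.0, 0.0, 7.9] roll 0.0 rows 4
  ->  [0.449  0.1939 0.001 ] -87.4
```

Request:
jog_arm:
  targets:
    - {"slide": [0, 0, -0.9], "roll": 0, "claw": 0.1}
    - {"slide": [-3.6, 6.6, -0.9], "roll": 0.665, "claw": 0.1}
    - {"slide": [-3.6, 6.6, -0.9], "roll": 0.665, "claw": 0.1}
    - {"slide": [-3.6, 6.6, -0.9], "roll": 0.665, "claw": 0.1}
    - {"slide": [-3.6, 6.6, -0.9], "roll": 0.665, "claw": 0.1}
    - {"slide": [-3.6, 6.6, -0.9], "roll": 0.665, "claw": 0.1}
    - {"slide": [-3.6, 6.6, -0.9], "roll": 0.665, "claw": 0.1}
    - {"slide": [-3.6, 6.6, -0.9], "roll": 0.665, "claw": 0.1}

```text
clock: 6.52
position: [0.3909, 0.2415, 0.0706]
tcp_rot: [[0.759, 0.652, -0.004], [0.652, -0.759, -0.001], [-0.003, -0.001, -1.0]]
ft_force: [-0.5, 1.0, -2.1]
width: 0.0161
gripper_force: 59.7
```

Request:
jog_arm:
  targets:
    - {"slide": [1.3, 7.4, -0.9], "roll": 0.665, "claw": 0.1}
    - {"slide": [1.3, 7.4, -0.9], "roll": 0.665, "claw": 0.1}
    - {"slide": [1.3, 7.4, -0.9], "roll": 0.665, "claw": 0.1}
    - {"slide": [1.3, 7.4, -0.9], "roll": 0.665, "claw": 0.1}
    - {"slide": [1.3, 7.4, -0.9], "roll": 0.665, "claw": 0.1}
    - {"slide": [1.3, 7.4, -0.9], "roll": 0.665, "claw": 0.1}
    - {"slide": [1.3, 7.4, -0.9], "roll": 0.665, "claw": 0.1}
    - {"slide": [1.3, 7.4, -0.9], "roll": 0.665, "claw": 0.1}

```text
clock: 7.18
position: [0.4493, 0.1944, 0.0803]
tcp_rot: [[0.999, 0.048, -0.002], [0.048, -0.999, -0.0], [-0.002, 0.0, -1.0]]
ft_force: [-0.1, 0.2, -2.1]
width: 0.0162
gripper_force: 59.9
```

Request:
jog_arm:
  targets:
    - {"slide": [0, 0, 0], "roll": 0, "claw": 0.1}
    - {"slide": [0, 0, 0], "roll": 0, "claw": 0.1}
    - {"slide": [0, 0, 0], "roll": 0, "claw": 0.1}

```text
clock: 7.43
position: [0.4499, 0.1945, 0.081]
tcp_rot: [[0.999, 0.047, -0.0], [0.047, -0.999, -0.0], [-0.0, 0.0, -1.0]]
ft_force: [-0.1, -0.6, -1.8]
width: 0.0164
gripper_force: 59.9
```

```bash
python3 plan.py "F -.041 .040 .001 -87.4"
```

```text
t 7.43 pos [0.4499 0.1945 0.081 ] psi -87.3 w 0.0164 f [-0.1 -0.6 -1.8] q6 98
slide [-0.1, 0.1, 8.0] roll 0.001 rows 4
  ->  [0.449  0.1935 0.001 ] -87.4
```

Lower slowly, stopping 1 mm above expected contact, and check the force.

Request:
jog_arm:
  targets:
    - {"slide": [-0.1, 0.1, 3], "roll": 0, "claw": 0.1}
    - {"slide": [-0.1, 0.1, 5], "roll": 0, "claw": 0.1}
    - {"slide": [-0.1, 0.1, 6.5], "roll": 0, "claw": 0.1}
    - {"slide": [-0.1, 0.1, 7.3], "roll": 0, "claw": 0.1}
    - {"slide": [-0.1, 0.1, 7.7], "roll": 0, "claw": 0.1}
    - {"slide": [-0.1, 0.1, 7.9], "roll": 0, "claw": 0.1}
    - {"slide": [-0.1, 0.1, 7.9], "roll": 0, "claw": 0.1}
    - {"slide": [-0.1, 0.1, 7.9], "roll": 0, "claw": 0.1}

```text
clock: 8.1
position: [0.4498, 0.1936, 0.0028]
tcp_rot: [[0.999, 0.046, 0.001], [0.046, -0.999, 0.0], [0.001, -0.0, -1.0]]
ft_force: [0.1, 0.4, -2.4]
width: 0.0164
gripper_force: 59.9
```

Request:
jog_arm:
  targets:
    - {"slide": [0, 0, 0.1], "roll": 0, "claw": 0.1}
    - {"slide": [0, 0, 0.2], "roll": 0, "claw": 0.1}
    - {"slide": [0, 0, 0.2], "roll": 0, "claw": 0.1}

```text
clock: 8.35
position: [0.4494, 0.1935, 0.0006]
tcp_rot: [[0.999, 0.046, 0.001], [0.046, -0.999, 0.0], [0.001, -0.0, -1.0]]
ft_force: [-0.1, -0.0, -2.3]
width: 0.016
gripper_force: 59.9
```

Request:
jog_arm:
  targets:
    - {"slide": [0, 0, 0.1], "roll": 0, "claw": 0.1}
    - {"slide": [0, 0, 0.1], "roll": 0, "claw": 0.1}
    - {"slide": [0, 0, 0.1], "roll": 0, "claw": 0.1}

```text
clock: 8.6
position: [0.4494, 0.1935, -0.0001]
tcp_rot: [[0.999, 0.046, 0.001], [0.046, -0.999, 0.0], [0.001, -0.0, -1.0]]
ft_force: [-0.5, -0.4, 5.4]
width: 0.016
gripper_force: 60.8
```

Request:
jog_arm:
  targets:
    - {"slide": [0, 0, 0.1], "roll": 0, "claw": 0.1}
    - {"slide": [0, 0, 0.1], "roll": 0, "claw": 0.1}
    - {"slide": [0, 0, 0.1], "roll": 0, "claw": 0.1}

```text
clock: 8.85
position: [0.4495, 0.1934, -0.0002]
tcp_rot: [[0.999, 0.046, 0.001], [0.046, -0.999, 0.0], [0.001, -0.0, -1.0]]
ft_force: [-1.8, -0.3, 14.7]
width: 0.0161
gripper_force: 62.0
```

Request:
jog_arm:
  targets:
    - {"slide": [0, 0, 0], "roll": 0, "claw": 0.45}
    - {"slide": [0, 0, 0], "roll": 0, "claw": 0.45}
    - {"slide": [0, 0, 0], "roll": 0, "claw": 0.45}
    - {"slide": [0, 0, -3], "roll": 0, "claw": 0.45}
    - {"slide": [0, 0, -7], "roll": 0, "claw": 0.45}
    - {"slide": [0, 0, -11], "roll": 0, "claw": 0.45}
    - {"slide": [0, 0, -15], "roll": 0, "claw": 0.45}
    - {"slide": [0, 0, -15], "roll": 0, "claw": 0.45}

```text
clock: 9.52
position: [0.4542, 0.1946, 0.1547]
tcp_rot: [[0.999, 0.046, 0.014], [0.046, -0.999, 0.003], [0.014, -0.002, -1.0]]
ft_force: [0.1, -0.4, 0.2]
width: 0.0382
gripper_force: 0.0
```

```bash
python3 plan.py ".432 -.1197 .15 -1.4; .432 -.1197 .04 -1.4"
```

```text
t 9.52 pos [0.4542 0.1946 0.1547] psi -87.4 w 0.0382 f [ 0.1 -0.4  0.2] q6 98
slide [-1.2, 10.4, 0.1] roll -0.5 rows 6
slide [-6.1, 8.6, 0.1] roll -0.5 rows 6
slide [-9.4, 4.6, 0.2] roll -0.5 rows 6
  ->  [ 0.4324 -0.1194  0.1495] -1.4
slide [-0.1, -0.2, 11.0] roll -0.0 rows 5
  ->  [ 0.4319 -0.1201  0.0395] -1.4
```

Request:
jog_arm:
  targets:
    - {"slide": [-1.2, 10.4, 0.1], "roll": -0.5, "claw": 0.6}
    - {"slide": [-1.2, 10.4, 0.1], "roll": -0.5, "claw": 0.6}
    - {"slide": [-1.2, 10.4, 0.1], "roll": -0.5, "claw": 0.6}
    - {"slide": [-1.2, 10.4, 0.1], "roll": -0.5, "claw": 0.6}
    - {"slide": [-1.2, 10.4, 0.1], "roll": -0.5, "claw": 0.6}
    - {"slide": [-1.2, 10.4, 0.1], "roll": -0.5, "claw": 0.6}

```text
clock: 10.02
position: [0.4416, 0.0882, 0.1466]
tcp_rot: [[0.855, 0.518, -0.001], [0.518, -0.855, 0.0], [-0.001, -0.001, -1.0]]
ft_force: [0.7, -0.2, 0.3]
width: 0.0515
gripper_force: 0.0
```

Request:
jog_arm:
  targets:
    - {"slide": [-6.1, 8.6, 0.1], "roll": -0.5, "claw": 0.6}
    - {"slide": [-6.1, 8.6, 0.1], "roll": -0.5, "claw": 0.6}
    - {"slide": [-6.1, 8.6, 0.1], "roll": -0.5, "claw": 0.6}
    - {"slide": [-6.1, 8.6, 0.1], "roll": -0.5, "claw": 0.6}
    - {"slide": [-6.1, 8.6, 0.1], "roll": -0.5, "claw": 0.6}
    - {"slide": [-6.1, 8.6, 0.1], "roll": -0.5, "claw": 0.6}

```text
clock: 10.52
position: [0.4343, -0.0166, 0.1458]
tcp_rot: [[0.503, 0.864, -0.001], [0.864, -0.503, 0.0], [-0.0, -0.001, -1.0]]
ft_force: [-0.1, -0.0, 0.7]
width: 0.0515
gripper_force: 0.0
```

Request:
jog_arm:
  targets:
    - {"slide": [-9.4, 4.6, 0.2], "roll": -0.5, "claw": 0.6}
    - {"slide": [-9.4, 4.6, 0.2], "roll": -0.5, "claw": 0.6}
    - {"slide": [-9.4, 4.6, 0.2], "roll": -0.5, "claw": 0.6}
    - {"slide": [-9.4, 4.6, 0.2], "roll": -0.5, "claw": 0.6}
    - {"slide": [-9.4, 4.6, 0.2], "roll": -0.5, "claw": 0.6}
    - {"slide": [-9.4, 4.6, 0.2], "roll": -0.5, "claw": 0.6}
    - {"slide": [-9.4, 4.6, 0.2], "roll": -0.5, "claw": 0.6}
    - {"slide": [-9.4, 4.6, 0.2], "roll": -0.5, "claw": 0.6}

```text
clock: 11.18
position: [0.4271, -0.1198, 0.144]
tcp_rot: [[0.026, 1.0, -0.0], [1.0, -0.026, 0.0], [0.0, -0.0, -1.0]]
ft_force: [-0.2, -0.5, -0.2]
width: 0.0512
gripper_force: 0.0
```

```bash
python3 plan.py ".432 -.1197 .02 -1.4;.432 -.1197 -.020 -1.4"
python3 - <<'E'
from h import *
p=snap('top','t3.png')
print('parA placed',[t.round(4) for t in fit(p,'par',(.449,.194,.045),.016,.008,.15)])
E
```

```text
t 11.18 pos [ 0.4271 -0.1198  0.144 ] psi -1.5 w 0.0512 f [-0.2 -0.5 -0.2] q6 -29
slide [0.0, 0.5, 12.4] roll -0.002 rows 5
  ->  [ 0.432  -0.1199  0.02  ] -1.4
slide [0.0, 0.0, 4.0] roll 0.0 rows 3
  ->  [ 0.432  -0.1199 -0.02  ] -1.4
parA placed [array([0.4424, 0.1956, 0.0279]), np.float64(74.0674)]
```

Request:
jog_arm:
  targets:
    - {"slide": [0, 0.5, 4], "roll": 0, "claw": 0.6}
    - {"slide": [0, 0.5, 8], "roll": 0, "claw": 0.6}
    - {"slide": [0, 0.5, 11.5], "roll": 0, "claw": 0.6}
    - {"slide": [0, 0.5, 14], "roll": 0, "claw": 0.6}
    - {"slide": [0, 0.5, 15.5], "roll": 0, "claw": 0.6}
    - {"slide": [0, 0.5, 16.3], "roll": 0, "claw": 0.6}
    - {"slide": [0, 0.5, 16.4], "roll": 0, "claw": 0.6}
    - {"slide": [0, 0.5, 16.4], "roll": 0, "claw": 0.6}
  force: 60

```text
clock: 11.9
position: [0.4323, -0.1205, -0.0198]
tcp_rot: [[0.025, 1.0, -0.0], [1.0, -0.025, 0.0], [0.0, -0.0, -1.0]]
ft_force: [0.2, -0.9, -0.4]
width: 0.0516
gripper_force: 0.0
```

Request:
jog_arm:
  targets:
    - {"slide": [0, 0, 0], "roll": 0, "claw": 0.1}
    - {"slide": [0, 0, 0], "roll": 0, "claw": 0.1}
    - {"slide": [0, 0, 0], "roll": 0, "claw": 0.1}
    - {"slide": [0, 0, 0], "roll": 0, "claw": 0.1}
    - {"slide": [0, 0, 0], "roll": 0, "claw": 0.1}
    - {"slide": [0, 0, 0], "roll": 0, "claw": 0.1}

```text
clock: 12.4
position: [0.433, -0.1211, -0.0184]
tcp_rot: [[0.026, 1.0, 0.003], [1.0, -0.026, -0.001], [-0.001, 0.003, -1.0]]
ft_force: [-0.4, 0.3, 5.1]
width: 0.0161
gripper_force: 57.9
```

Request:
jog_arm:
  targets:
    - {"slide": [0, 0, -2], "roll": 0, "claw": 0.1}
    - {"slide": [0, 0, -5], "roll": 0, "claw": 0.1}
    - {"slide": [0, 0, -8], "roll": 0, "claw": 0.1}
    - {"slide": [0, 0, -11], "roll": 0, "claw": 0.1}
    - {"slide": [0, 0, -14], "roll": 0, "claw": 0.1}
    - {"slide": [0, 0, -17], "roll": 0, "claw": 0.1}
    - {"slide": [0, 0, -19], "roll": 0, "claw": 0.1}
    - {"slide": [0, 0, -19], "roll": 0, "claw": 0.1}

```text
clock: 13.07
position: [0.4346, -0.122, 0.1747]
tcp_rot: [[0.025, 1.0, 0.009], [1.0, -0.025, -0.005], [-0.005, 0.009, -1.0]]
ft_force: [0.4, 0.4, -1.0]
width: 0.0161
gripper_force: 58.8
```

Request:
jog_arm:
  targets:
    - {"slide": [0, 0, 0], "roll": 0, "claw": 0.1}
    - {"slide": [0, 0, 0], "roll": 0, "claw": 0.1}
    - {"slide": [0, 0, 0], "roll": 0, "claw": 0.1}

```text
clock: 13.32
position: [0.4309, -0.12, 0.1691]
tcp_rot: [[0.025, 1.0, -0.003], [1.0, -0.025, 0.002], [0.001, -0.003, -1.0]]
ft_force: [0.3, -0.4, -1.9]
width: 0.016
gripper_force: 58.8
```

```bash
python3 plan.py "F -.041 -.040 .17 -87.4;F -.041 -.040 .08 -87.4"
```

```text
t 13.32 pos [ 0.4309 -0.12    0.1691] psi -1.4 w 0.016 f [ 0.3 -0.4 -1.9] q6 -28
slide [7.8, 0.5, -0.0] roll 0.5 rows 6
slide [7.1, -3.3, -0.0] roll 0.5 rows 6
slide [4.7, -6.2, -0.1] roll 0.5 rows 6
  ->  [0.4529 0.1132 0.1704] -87.4
slide [0.0, -0.0, 9.0] roll 0.0 rows 4
  ->  [0.4526 0.1133 0.0804] -87.4
```

Request:
jog_arm:
  targets:
    - {"slide": [7.8, 0.5, 0], "roll": 0.5, "claw": 0.1}
    - {"slide": [7.8, 0.5, 0], "roll": 0.5, "claw": 0.1}
    - {"slide": [7.8, 0.5, 0], "roll": 0.5, "claw": 0.1}
    - {"slide": [7.8, 0.5, 0], "roll": 0.5, "claw": 0.1}
    - {"slide": [7.8, 0.5, 0], "roll": 0.5, "claw": 0.1}
    - {"slide": [7.8, 0.5, 0], "roll": 0.5, "claw": 0.1}

```text
clock: 13.82
position: [0.438, -0.0421, 0.1688]
tcp_rot: [[0.501, 0.865, -0.003], [0.865, -0.501, 0.001], [-0.001, -0.003, -1.0]]
ft_force: [-0.2, -0.4, -1.5]
width: 0.0159
gripper_force: 58.7
```

Request:
jog_arm:
  targets:
    - {"slide": [7.1, -3.3, 0], "roll": 0.5, "claw": 0.1}
    - {"slide": [7.1, -3.3, 0], "roll": 0.5, "claw": 0.1}
    - {"slide": [7.1, -3.3, 0], "roll": 0.5, "claw": 0.1}
    - {"slide": [7.1, -3.3, 0], "roll": 0.5, "claw": 0.1}
    - {"slide": [7.1, -3.3, 0], "roll": 0.5, "claw": 0.1}
    - {"slide": [7.1, -3.3, 0], "roll": 0.5, "claw": 0.1}

```text
clock: 14.32
position: [0.4454, 0.0355, 0.1692]
tcp_rot: [[0.854, 0.52, -0.002], [0.52, -0.854, 0.0], [-0.002, -0.002, -1.0]]
ft_force: [-0.2, -0.1, -1.4]
width: 0.0162
gripper_force: 58.7
```

Request:
jog_arm:
  targets:
    - {"slide": [4.7, -6.2, 0], "roll": 0.5, "claw": 0.1}
    - {"slide": [4.7, -6.2, 0], "roll": 0.5, "claw": 0.1}
    - {"slide": [4.7, -6.2, 0], "roll": 0.5, "claw": 0.1}
    - {"slide": [4.7, -6.2, 0], "roll": 0.5, "claw": 0.1}
    - {"slide": [4.7, -6.2, 0], "roll": 0.5, "claw": 0.1}
    - {"slide": [4.7, -6.2, 0], "roll": 0.5, "claw": 0.1}
    - {"slide": [4.7, -6.2, 0], "roll": 0.5, "claw": 0.1}

```text
clock: 14.9
position: [0.4537, 0.1123, 0.1696]
tcp_rot: [[0.999, 0.048, -0.001], [0.048, -0.999, -0.0], [-0.001, -0.0, -1.0]]
ft_force: [1.0, -0.6, -2.3]
width: 0.0161
gripper_force: 58.7
```

Request:
jog_arm:
  targets:
    - {"slide": [0, 0, 3], "roll": 0, "claw": 0.1}
    - {"slide": [0, 0, 6], "roll": 0, "claw": 0.1}
    - {"slide": [0, 0, 8], "roll": 0, "claw": 0.1}
    - {"slide": [0, 0, 9], "roll": 0, "claw": 0.1}
    - {"slide": [0, 0, 9], "roll": 0, "claw": 0.1}
    - {"slide": [0, 0, 9], "roll": 0, "claw": 0.1}
    - {"slide": [0, 0, 9], "roll": 0, "claw": 0.1}

```text
clock: 15.48
position: [0.4548, 0.1123, 0.0807]
tcp_rot: [[0.999, 0.046, 0.001], [0.046, -0.999, 0.0], [0.001, 0.0, -1.0]]
ft_force: [0.2, 1.1, -2.0]
width: 0.0159
gripper_force: 58.7
```

```bash
python3 plan.py "F -.041 -.040 .002 -87.4"
```

```text
t 15.48 pos [0.4548 0.1123 0.0807] psi -87.4 w 0.0159 f [ 0.2  1.1 -2. ] q6 88
slide [-0.2, -0.2, 7.9] roll 0.001 rows 4
  ->  [0.4528 0.1142 0.0017] -87.4
```

Request:
jog_arm:
  targets:
    - {"slide": [-0.2, -0.2, 3], "roll": 0, "claw": 0.1}
    - {"slide": [-0.2, -0.2, 5], "roll": 0, "claw": 0.1}
    - {"slide": [-0.2, -0.2, 6.5], "roll": 0, "claw": 0.1}
    - {"slide": [-0.2, -0.2, 7.3], "roll": 0, "claw": 0.1}
    - {"slide": [-0.2, -0.2, 7.8], "roll": 0, "claw": 0.1}
    - {"slide": [-0.2, -0.2, 8], "roll": 0, "claw": 0.1}
    - {"slide": [-0.2, -0.2, 8.1], "roll": 0, "claw": 0.1}
    - {"slide": [-0.2, -0.2, 8.1], "roll": 0, "claw": 0.1}

```text
clock: 16.15
position: [0.4527, 0.1144, 0.0003]
tcp_rot: [[0.999, 0.046, 0.002], [0.046, -0.999, -0.0], [0.002, 0.0, -1.0]]
ft_force: [-0.4, -0.4, 0.3]
width: 0.0164
gripper_force: 58.8
```

Request:
jog_arm:
  targets:
    - {"slide": [0, 0, 0], "roll": 0, "claw": 0.1}
    - {"slide": [0, 0, 0], "roll": 0, "claw": 0.1}

```text
clock: 16.32
position: [0.4528, 0.1144, 0.0002]
tcp_rot: [[0.999, 0.046, 0.002], [0.046, -0.999, -0.0], [0.002, 0.0, -1.0]]
ft_force: [-1.5, 0.9, 5.2]
width: 0.0166
gripper_force: 59.6
```

Request:
jog_arm:
  targets:
    - {"slide": [0, 0, 0], "roll": 0, "claw": 0.45}
    - {"slide": [0, 0, 0], "roll": 0, "claw": 0.45}
    - {"slide": [0, 0, 0], "roll": 0, "claw": 0.45}
    - {"slide": [0, 0, -3], "roll": 0, "claw": 0.45}
    - {"slide": [0, 0, -7], "roll": 0, "claw": 0.45}
    - {"slide": [0, 0, -11], "roll": 0, "claw": 0.45}
    - {"slide": [0, 0, -15], "roll": 0, "claw": 0.45}
    - {"slide": [0, 0, -15], "roll": 0, "claw": 0.45}

```text
clock: 16.98
position: [0.4569, 0.1147, 0.1557]
tcp_rot: [[0.999, 0.046, 0.014], [0.046, -0.999, 0.0], [0.014, 0.0, -1.0]]
ft_force: [0.3, -1.4, -0.5]
width: 0.0383
gripper_force: 0.0
```

Request:
jog_arm:
  targets:
    - {"slide": [0, 0, 0], "roll": 0, "claw": 1}
    - {"slide": [0, 0, 0], "roll": 0, "claw": 1}

```text
clock: 17.15
position: [0.4514, 0.1144, 0.149]
tcp_rot: [[0.999, 0.046, -0.001], [0.046, -0.999, 0.0], [-0.001, -0.0, -1.0]]
ft_force: [-0.1, -0.1, 0.1]
width: 0.0614
gripper_force: 0.0
```

```bash
python3 plan.py ".518 -.1768 .15 2.8"
```

```text
t 17.15 pos [0.4514 0.1144 0.149 ] psi -87.4 w 0.0614 f [-0.1 -0.1  0.1] q6 88
slide [1.8, 9.8, -0.0] roll -0.525 rows 7
slide [-3.4, 9.4, -0.1] roll -0.524 rows 7
slide [-7.6, 6.4, -0.0] roll -0.525 rows 7
  ->  [ 0.5181 -0.177   0.15  ] 2.8
```

Request:
jog_arm:
  targets:
    - {"slide": [1.8, 9.8, 0], "roll": -0.525, "claw": 1}
    - {"slide": [1.8, 9.8, 0], "roll": -0.525, "claw": 1}
    - {"slide": [1.8, 9.8, 0], "roll": -0.525, "claw": 1}
    - {"slide": [1.8, 9.8, 0], "roll": -0.525, "claw": 1}
    - {"slide": [1.8, 9.8, 0], "roll": -0.525, "claw": 1}
    - {"slide": [1.8, 9.8, 0], "roll": -0.525, "claw": 1}
    - {"slide": [1.8, 9.8, 0], "roll": -0.525, "claw": 1}

```text
clock: 17.73
position: [0.473, 0.0175, 0.1475]
tcp_rot: [[0.843, 0.538, -0.004], [0.538, -0.843, 0.001], [-0.003, -0.003, -1.0]]
ft_force: [0.1, 0.4, 0.2]
width: 0.0851
gripper_force: 0.0
```

Request:
jog_arm:
  targets:
    - {"slide": [-3.4, 9.4, -0.1], "roll": -0.524, "claw": 1}
    - {"slide": [-3.4, 9.4, -0.1], "roll": -0.524, "claw": 1}
    - {"slide": [-3.4, 9.4, -0.1], "roll": -0.524, "claw": 1}
    - {"slide": [-3.4, 9.4, -0.1], "roll": -0.524, "claw": 1}
    - {"slide": [-3.4, 9.4, -0.1], "roll": -0.524, "claw": 1}
    - {"slide": [-3.4, 9.4, -0.1], "roll": -0.524, "claw": 1}
    - {"slide": [-3.4, 9.4, -0.1], "roll": -0.524, "claw": 1}

```text
clock: 18.32
position: [0.496, -0.0795, 0.1494]
tcp_rot: [[0.46, 0.888, -0.002], [0.888, -0.46, 0.001], [-0.0, -0.002, -1.0]]
ft_force: [-0.5, 0.4, -0.5]
width: 0.085
gripper_force: 0.0
```

Request:
jog_arm:
  targets:
    - {"slide": [-7.6, 6.4, 0], "roll": -0.525, "claw": 1}
    - {"slide": [-7.6, 6.4, 0], "roll": -0.525, "claw": 1}
    - {"slide": [-7.6, 6.4, 0], "roll": -0.525, "claw": 1}
    - {"slide": [-7.6, 6.4, 0], "roll": -0.525, "claw": 1}
    - {"slide": [-7.6, 6.4, 0], "roll": -0.525, "claw": 1}
    - {"slide": [-7.6, 6.4, 0], "roll": -0.525, "claw": 1}
    - {"slide": [-7.6, 6.4, 0], "roll": -0.525, "claw": 1}
    - {"slide": [-7.6, 6.4, 0], "roll": -0.525, "claw": 1}

```text
clock: 18.98
position: [0.5185, -0.1762, 0.15]
tcp_rot: [[-0.048, 0.999, -0.001], [0.999, 0.048, 0.0], [0.0, -0.001, -1.0]]
ft_force: [0.9, -1.4, 1.0]
width: 0.0855
gripper_force: 0.0
```

```bash
python3 plan.py ".518 -.1768 -.03 2.8"; python3 - <<'E'
from h import *
p=snap('top','t4.png')
for g in((.449,.194,.045),(.453,.114,.045)): print('par',[t.round(4) for t in fit(p,'par',g,.016,.008,.12)])
a=p['color'][195:265,290:370]; cv2.imwrite('pics/v4.png',cv2.cvtColor(cv2.resize(a,None,fx=8,fy=8,interpolation=cv2.INTER_CUBIC),cv2.COLOR_RGB2BGR))
E
```

```text
t 18.98 pos [ 0.5185 -0.1762  0.15  ] psi 2.8 w 0.0855 f [ 0.9 -1.4  1. ] q6 -33
slide [-0.1, -0.0, 18.0] roll -0.001 rows 7
  ->  [ 0.5184 -0.1771 -0.03  ] 2.8
par [array([0.4424, 0.1955, 0.0282]), np.float64(74.7119)]
par [array([0.4455, 0.1192, 0.0622]), np.float64(83.2322)]
```

View pics/v4.png

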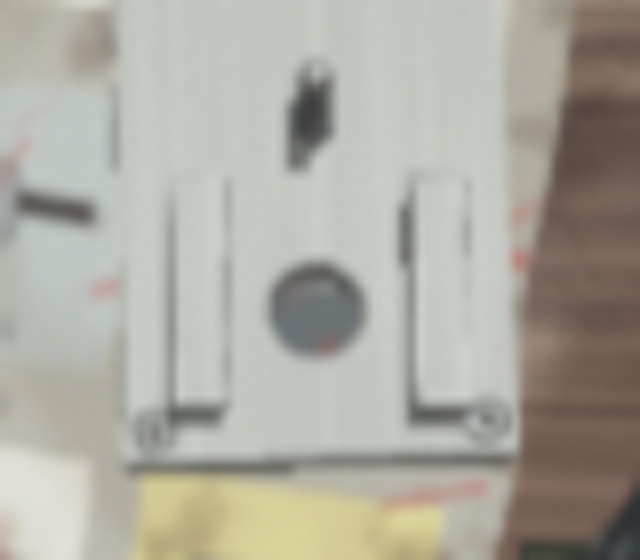

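The top crop shows both parallels square on the plate, tops centred at about (203,293) and (440,293) on either side of the hole at (317,308). Now the blank.

Request:
jog_arm:
  targets:
    - {"slide": [-0.1, 0, 4], "roll": 0, "claw": 1}
    - {"slide": [-0.1, 0, 8], "roll": 0, "claw": 1}
    - {"slide": [-0.1, 0, 12], "roll": 0, "claw": 1}
    - {"slide": [-0.1, 0, 15], "roll": 0, "claw": 1}
    - {"slide": [-0.1, 0, 17], "roll": 0, "claw": 1}
    - {"slide": [-0.1, 0, 17.9], "roll": 0, "claw": 1}
    - {"slide": [-0.1, 0, 18.1], "roll": 0, "claw": 1}
    - {"slide": [-0.1, 0, 18.1], "roll": 0, "claw": 1}
  force: 80

```text
clock: 19.7
position: [0.519, -0.1779, -0.0307]
tcp_rot: [[-0.049, 0.999, 0.0], [0.999, 0.049, -0.0], [-0.0, 0.0, -1.0]]
ft_force: [-0.5, -0.1, 0.7]
width: 0.0853
gripper_force: 0.0
```

Request:
jog_arm:
  targets:
    - {"slide": [0, 0, 0], "roll": 0, "claw": 0.6}
    - {"slide": [0, 0, 0], "roll": 0, "claw": 0.6}
    - {"slide": [0, 0, 0], "roll": 0, "claw": 0.6}
    - {"slide": [0, 0, 0], "roll": 0, "claw": 0.6}
    - {"slide": [0, 0, 0], "roll": 0, "claw": 0.6}

```text
clock: 20.12
position: [0.5201, -0.1786, -0.0284]
tcp_rot: [[-0.049, 0.999, 0.003], [0.999, 0.049, -0.002], [-0.002, 0.003, -1.0]]
ft_force: [-0.3, 1.5, 7.7]
width: 0.0571
gripper_force: 84.8
```

Request:
jog_arm:
  targets:
    - {"slide": [0, 0, -1], "roll": 0, "claw": 0.6}
    - {"slide": [0, 0, -3], "roll": 0, "claw": 0.6}
    - {"slide": [0, 0, -6], "roll": 0, "claw": 0.6}
    - {"slide": [0, 0, -9], "roll": 0, "claw": 0.6}
    - {"slide": [0, 0, -12], "roll": 0, "claw": 0.6}
    - {"slide": [0, 0, -15], "roll": 0, "claw": 0.6}
    - {"slide": [0, 0, -18], "roll": 0, "claw": 0.6}
    - {"slide": [0, 0, -20], "roll": 0, "claw": 0.6}

```text
clock: 20.78
position: [0.5193, -0.1783, 0.1732]
tcp_rot: [[-0.049, 0.999, 0.004], [0.999, 0.049, -0.002], [-0.003, 0.004, -1.0]]
ft_force: [-0.3, -1.1, -3.3]
width: 0.0572
gripper_force: 86.8
```

Request:
jog_arm:
  targets:
    - {"slide": [0, 0, 0], "roll": 0, "claw": 0.6}
    - {"slide": [0, 0, 0], "roll": 0, "claw": 0.6}
    - {"slide": [0, 0, 0], "roll": 0, "claw": 0.6}
    - {"slide": [0, 0, 0], "roll": 0, "claw": 0.6}

```text
clock: 21.12
position: [0.5172, -0.1772, 0.1676]
tcp_rot: [[-0.049, 0.999, -0.003], [0.999, 0.049, 0.002], [0.002, -0.003, -1.0]]
ft_force: [-0.2, -0.6, -3.5]
width: 0.0566
gripper_force: 86.8
```

```bash
python3 plan.py "F -.041 .0 .17 2.6;F -.041 .0 .08 2.6"; python3 - <<'E'
from h import *
p=robot.snapshot('top'); q=robot.snapshot('side'); print(robot.sense()['position'])
for c in(p,q): print([(np.round(d['position'],3).tolist(),round(d['conf'],2)) for d in robot.mark_of(c,'blank')])
E
```

```text
t 21.12 pos [ 0.5172 -0.1772  0.1676] psi 2.8 w 0.0566 f [-0.2 -0.6 -3.5] q6 -33
slide [16.7, -2.5, -0.1] roll 0.002 rows 6
slide [16.7, -2.5, -0.1] roll 0.002 rows 6
  ->  [0.4513 0.1541 0.1705] 2.6
slide [-0.1, 0.0, 9.0] roll -0.0 rows 4
  ->  [0.451  0.1532 0.0805] 2.6
[ 0.51758532 -0.17739247  0.16749487]
[]
[([0.516, -0.176, 0.194], 0.56)]
```

Request:
jog_arm:
  targets:
    - {"slide": [3, -0.4, 0], "roll": 0, "claw": 0.6}
    - {"slide": [6, -0.9, 0], "roll": 0, "claw": 0.6}
    - {"slide": [9, -1.3, 0], "roll": 0, "claw": 0.6}
    - {"slide": [12, -1.8, 0], "roll": 0, "claw": 0.6}
    - {"slide": [15, -2.2, 0], "roll": 0, "claw": 0.6}
    - {"slide": [18, -2.7, 0], "roll": 0, "claw": 0.6}
    - {"slide": [20, -3, 0], "roll": 0, "claw": 0.6}

```text
clock: 21.9
position: [0.4773, 0.0228, 0.1686]
tcp_rot: [[-0.05, 0.999, -0.003], [0.999, 0.05, 0.001], [0.001, -0.003, -1.0]]
ft_force: [-0.2, 0.1, -2.4]
width: 0.0568
gripper_force: 86.7
```

Request:
jog_arm:
  targets:
    - {"slide": [3, -0.5, 0], "roll": 0.004, "claw": 0.6}
    - {"slide": [6, -0.9, 0], "roll": 0.004, "claw": 0.6}
    - {"slide": [9, -1.3, 0], "roll": 0.004, "claw": 0.6}
    - {"slide": [11.5, -1.8, 0], "roll": 0.004, "claw": 0.6}
    - {"slide": [13.4, -2, 0], "roll": 0.004, "claw": 0.6}
    - {"slide": [13.4, -2, 0], "roll": 0.004, "claw": 0.6}
    - {"slide": [13.4, -2, 0], "roll": 0.004, "claw": 0.6}

```text
clock: 22.48
position: [0.4521, 0.1539, 0.1688]
tcp_rot: [[-0.048, 0.999, -0.001], [0.999, 0.048, -0.0], [-0.0, -0.001, -1.0]]
ft_force: [0.4, 0.7, -3.2]
width: 0.0567
gripper_force: 86.7
```

Request:
jog_arm:
  targets:
    - {"slide": [0, 0, 2], "roll": 0, "claw": 0.6}
    - {"slide": [0, 0, 4], "roll": 0, "claw": 0.6}
    - {"slide": [0, 0, 6], "roll": 0, "claw": 0.6}
    - {"slide": [0, 0, 8], "roll": 0, "claw": 0.6}
    - {"slide": [0, 0, 9.5], "roll": 0, "claw": 0.6}
    - {"slide": [0, 0, 10], "roll": 0, "claw": 0.6}
    - {"slide": [0, 0, 10], "roll": 0, "claw": 0.6}
    - {"slide": [0, 0, 10], "roll": 0, "claw": 0.6}

```text
clock: 23.15
position: [0.4531, 0.1525, 0.0693]
tcp_rot: [[-0.044, 0.999, 0.0], [0.999, 0.044, -0.0], [-0.0, 0.0, -1.0]]
ft_force: [-0.7, 0.3, -2.4]
width: 0.0574
gripper_force: 86.7
```

```bash
python3 plan.py "F -.041 .0 .0155 2.6"
```

```text
t 23.15 pos [0.4531 0.1525 0.0693] psi 2.5 w 0.0574 f [-0.7  0.3 -2.4] q6 3
slide [0.1, -0.2, 5.4] roll -0.001 rows 3
  ->  [0.451  0.1534 0.0153] 2.6
```

Request:
jog_arm:
  targets:
    - {"slide": [0.1, -0.2, 1.5], "roll": 0, "claw": 0.6}
    - {"slide": [0.1, -0.2, 3], "roll": 0, "claw": 0.6}
    - {"slide": [0.1, -0.2, 4.3], "roll": 0, "claw": 0.6}
    - {"slide": [0.1, -0.2, 5], "roll": 0, "claw": 0.6}
    - {"slide": [0.1, -0.2, 5.3], "roll": 0, "claw": 0.6}
    - {"slide": [0.1, -0.2, 5.4], "roll": 0, "claw": 0.6}
    - {"slide": [0.1, -0.2, 5.4], "roll": 0, "claw": 0.6}
    - {"slide": [0.1, -0.2, 5.4], "roll": 0, "claw": 0.6}

```text
clock: 23.82
position: [0.4511, 0.1541, 0.0159]
tcp_rot: [[-0.045, 0.999, 0.002], [0.999, 0.045, 0.0], [0.0, 0.002, -1.0]]
ft_force: [0.3, 0.7, -2.2]
width: 0.0574
gripper_force: 86.7
```

Request:
jog_arm:
  targets:
    - {"slide": [0, 0, 0.1], "roll": 0, "claw": 0.6}
    - {"slide": [0, 0, 0.1], "roll": 0, "claw": 0.6}
    - {"slide": [0, 0, 0.1], "roll": 0, "claw": 0.6}

```text
clock: 24.07
position: [0.4506, 0.1541, 0.0145]
tcp_rot: [[-0.045, 0.999, 0.001], [0.999, 0.045, 0.0], [0.0, 0.001, -1.0]]
ft_force: [-0.5, -0.2, -3.4]
width: 0.0575
gripper_force: 86.7
```

Request:
jog_arm:
  targets:
    - {"slide": [0, 0, 0.1], "roll": 0, "claw": 0.6}
    - {"slide": [0, 0, 0.1], "roll": 0, "claw": 0.6}
    - {"slide": [0, 0, 0.1], "roll": 0, "claw": 0.6}

```text
clock: 24.32
position: [0.4506, 0.1541, 0.0143]
tcp_rot: [[-0.045, 0.999, 0.001], [0.999, 0.045, 0.0], [0.0, 0.001, -1.0]]
ft_force: [-1.8, -0.1, 7.2]
width: 0.0572
gripper_force: 87.8
```

Request:
jog_arm:
  targets:
    - {"slide": [0, 0, 0.1], "roll": 0, "claw": 0.6}
    - {"slide": [0, 0, 0.1], "roll": 0, "claw": 0.6}
    - {"slide": [0, 0, 0.1], "roll": 0, "claw": 0.6}

```text
clock: 24.57
position: [0.4506, 0.1541, 0.0142]
tcp_rot: [[-0.045, 0.999, 0.002], [0.999, 0.045, 0.0], [0.0, 0.002, -1.0]]
ft_force: [-3.0, -0.6, 15.7]
width: 0.0572
gripper_force: 88.8
```

Request:
jog_arm:
  targets:
    - {"slide": [0, 0, 0], "roll": 0, "claw": 0.82}
    - {"slide": [0, 0, 0], "roll": 0, "claw": 0.82}
    - {"slide": [0, 0, 0], "roll": 0, "claw": 0.82}
    - {"slide": [0, 0, -2], "roll": 0, "claw": 0.82}
    - {"slide": [0, 0, -5], "roll": 0, "claw": 0.82}
    - {"slide": [0, 0, -9], "roll": 0, "claw": 0.82}
    - {"slide": [0, 0, -13], "roll": 0, "claw": 0.82}
    - {"slide": [0, 0, -14], "roll": 0, "claw": 0.65}

```text
clock: 25.23
position: [0.4537, 0.1545, 0.1571]
tcp_rot: [[-0.045, 0.999, 0.01], [0.999, 0.045, 0.001], [0.001, 0.01, -1.0]]
ft_force: [1.2, 0.2, -0.4]
width: 0.0594
gripper_force: 0.0
```

Request:
jog_arm:
  targets:
    - {"slide": [0, 0, 0], "roll": 0, "claw": 0.65}
    - {"slide": [0, 0, 0], "roll": 0, "claw": 0.65}
    - {"slide": [0, 0, 0], "roll": 0, "claw": 0.65}

```text
clock: 25.48
position: [0.4491, 0.1539, 0.1509]
tcp_rot: [[-0.045, 0.999, -0.003], [0.999, 0.045, -0.0], [-0.0, -0.003, -1.0]]
ft_force: [-0.7, -0.8, -0.7]
width: 0.0555
gripper_force: 0.0
```

```bash
python3 plan.py ".432 -.2975 .155 -87.4"
```

```text
t 25.48 pos [0.4491 0.1539 0.1509] psi 2.6 w 0.0555 f [-0.7 -0.8 -0.7] q6 3
slide [-15.0, -1.2, -0.1] roll 0.523 rows 6
slide [-13.6, 6.4, -0.1] roll 0.524 rows 6
slide [-8.6, 12.4, -0.2] roll 0.523 rows 6
  ->  [ 0.4325 -0.2975  0.1551] -87.4
```

Request:
jog_arm:
  targets:
    - {"slide": [-15, -1.2, -0.1], "roll": 0.523, "claw": 0.65}
    - {"slide": [-15, -1.2, -0.1], "roll": 0.523, "claw": 0.65}
    - {"slide": [-15, -1.2, -0.1], "roll": 0.523, "claw": 0.65}
    - {"slide": [-15, -1.2, -0.1], "roll": 0.523, "claw": 0.65}
    - {"slide": [-15, -1.2, -0.1], "roll": 0.523, "claw": 0.65}
    - {"slide": [-15, -1.2, -0.1], "roll": 0.523, "claw": 0.65}
    - {"slide": [-15, -1.2, -0.1], "roll": 0.523, "claw": 0.65}

```text
clock: 26.07
position: [0.444, 0.0042, 0.1519]
tcp_rot: [[0.459, 0.888, -0.004], [0.888, -0.459, 0.001], [-0.0, -0.004, -1.0]]
ft_force: [0.8, 0.1, -0.5]
width: 0.0553
gripper_force: 0.0
```

Request:
jog_arm:
  targets:
    - {"slide": [-13.6, 6.4, -0.1], "roll": 0.524, "claw": 0.65}
    - {"slide": [-13.6, 6.4, -0.1], "roll": 0.524, "claw": 0.65}
    - {"slide": [-13.6, 6.4, -0.1], "roll": 0.524, "claw": 0.65}
    - {"slide": [-13.6, 6.4, -0.1], "roll": 0.524, "claw": 0.65}
    - {"slide": [-13.6, 6.4, -0.1], "roll": 0.524, "claw": 0.65}
    - {"slide": [-13.6, 6.4, -0.1], "roll": 0.524, "claw": 0.65}
    - {"slide": [-13.6, 6.4, -0.1], "roll": 0.524, "claw": 0.65}

```text
clock: 26.65
position: [0.4387, -0.1445, 0.1535]
tcp_rot: [[0.841, 0.542, -0.002], [0.542, -0.841, 0.002], [-0.001, -0.003, -1.0]]
ft_force: [0.2, -0.1, 0.0]
width: 0.0557
gripper_force: 0.0
```

Request:
jog_arm:
  targets:
    - {"slide": [-8.6, 12.4, -0.2], "roll": 0.523, "claw": 0.65}
    - {"slide": [-8.6, 12.4, -0.2], "roll": 0.523, "claw": 0.65}
    - {"slide": [-8.6, 12.4, -0.2], "roll": 0.523, "claw": 0.65}
    - {"slide": [-8.6, 12.4, -0.2], "roll": 0.523, "claw": 0.65}
    - {"slide": [-8.6, 12.4, -0.2], "roll": 0.523, "claw": 0.65}
    - {"slide": [-8.6, 12.4, -0.2], "roll": 0.523, "claw": 0.65}
    - {"slide": [-8.6, 12.4, -0.2], "roll": 0.523, "claw": 0.65}
    - {"slide": [-8.6, 12.4, -0.2], "roll": 0.523, "claw": 0.65}

```text
clock: 27.32
position: [0.4336, -0.2944, 0.1559]
tcp_rot: [[0.999, 0.05, -0.001], [0.05, -0.999, 0.002], [-0.001, -0.002, -1.0]]
ft_force: [-0.5, -0.8, -0.6]
width: 0.0554
gripper_force: 0.0
```

```bash
python3 plan.py ".432 -.2975 -.018 -87.4"; python3 - <<'E'
from h import *
p=snap('top','t5.png')
print([t.round(4) for t in fit(p,'blank',(.451,.1537,.045),.040,.01,.1)])
a=p['color'][185:265,290:370]; cv2.imwrite('pics/v5.png',cv2.cvtColor(cv2.resize(a,None,fx=7,fy=7,interpolation=cv2.INTER_CUBIC),cv2.COLOR_RGB2BGR))
E
```

```text
t 27.32 pos [ 0.4336 -0.2944  0.1559] psi -87.1 w 0.0554 f [-0.5 -0.8 -0.6] q6 41
slide [-0.2, 0.3, 17.4] roll 0.005 rows 6
  ->  [ 0.4315 -0.2972 -0.0181] -87.4
[array([0.4488, 0.1535, 0.0621]), np.float64(92.9866)]
```

View pics/v5.png

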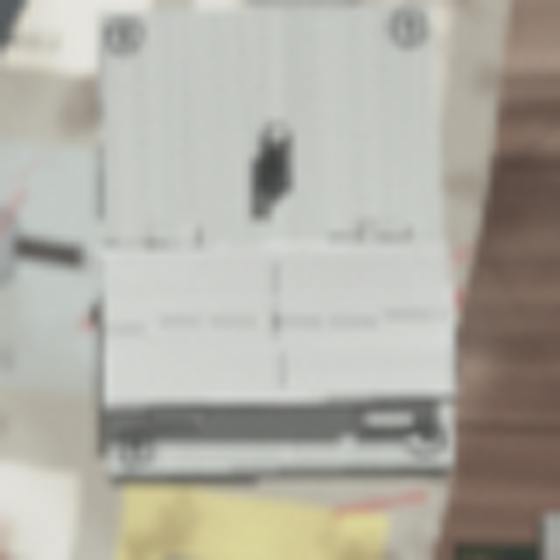

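The blank lies square across the parallels with the punch mark at about (276,322), fitted at (0.449, 0.1535). Next, the tall jack.

Request:
jog_arm:
  targets:
    - {"slide": [-0.2, 0.3, 4], "roll": 0.005, "claw": 0.65}
    - {"slide": [-0.2, 0.3, 8], "roll": 0.005, "claw": 0.65}
    - {"slide": [-0.2, 0.3, 12], "roll": 0.005, "claw": 0.65}
    - {"slide": [-0.2, 0.3, 15], "roll": 0.005, "claw": 0.65}
    - {"slide": [-0.2, 0.3, 16.8], "roll": 0.005, "claw": 0.65}
    - {"slide": [-0.2, 0.3, 17.4], "roll": 0.005, "claw": 0.65}
    - {"slide": [-0.2, 0.3, 17.5], "roll": 0.005, "claw": 0.65}
    - {"slide": [-0.2, 0.3, 17.5], "roll": 0.005, "claw": 0.65}
  force: 60

```text
clock: 28.03
position: [0.4324, -0.2999, -0.0183]
tcp_rot: [[0.999, 0.042, 0.0], [0.042, -0.999, -0.0], [0.0, 0.0, -1.0]]
ft_force: [-0.2, 1.1, 0.4]
width: 0.0555
gripper_force: 0.0
```

Request:
jog_arm:
  targets:
    - {"slide": [0, 0, 0], "roll": 0, "claw": 0.25}
    - {"slide": [0, 0, 0], "roll": 0, "claw": 0.25}
    - {"slide": [0, 0, 0], "roll": 0, "claw": 0.25}
    - {"slide": [0, 0, 0], "roll": 0, "claw": 0.25}
    - {"slide": [0, 0, 0], "roll": 0, "claw": 0.25}
    - {"slide": [0, 0, 0], "roll": 0, "claw": 0.25}

```text
clock: 28.53
position: [0.4325, -0.3005, -0.0168]
tcp_rot: [[0.999, 0.04, 0.002], [0.04, -0.999, -0.001], [0.002, 0.001, -1.0]]
ft_force: [-0.3, 2.3, 5.2]
width: 0.0316
gripper_force: 59.2
```

Request:
jog_arm:
  targets:
    - {"slide": [0, 0, -1], "roll": 0, "claw": 0.25}
    - {"slide": [0, 0, -3], "roll": 0, "claw": 0.25}
    - {"slide": [0, 0, -6], "roll": 0, "claw": 0.25}
    - {"slide": [0, 0, -9], "roll": 0, "claw": 0.25}
    - {"slide": [0, 0, -12], "roll": 0, "claw": 0.25}
    - {"slide": [0, 0, -15], "roll": 0, "claw": 0.25}
    - {"slide": [0, 0, -18], "roll": 0, "claw": 0.25}
    - {"slide": [0, 0, -19], "roll": 0, "claw": 0.25}

```text
clock: 29.2
position: [0.4337, -0.3023, 0.1768]
tcp_rot: [[0.999, 0.041, 0.007], [0.041, -0.999, -0.007], [0.006, 0.008, -1.0]]
ft_force: [0.5, -0.0, -1.3]
width: 0.0315
gripper_force: 59.9
```

Request:
jog_arm:
  targets:
    - {"slide": [0, 0, 0], "roll": 0, "claw": 0.25}
    - {"slide": [0, 0, 0], "roll": 0, "claw": 0.25}
    - {"slide": [0, 0, 0], "roll": 0, "claw": 0.25}
    - {"slide": [0, 0, 0], "roll": 0, "claw": 0.25}

```text
clock: 29.53
position: [0.4308, -0.2993, 0.1693]
tcp_rot: [[0.999, 0.041, -0.003], [0.041, -0.999, 0.003], [-0.003, -0.003, -1.0]]
ft_force: [-0.1, -0.2, -0.7]
width: 0.0316
gripper_force: 59.9
```

```bash
python3 plan.py "F .066 .0 .17 -87.4"; python3 - <<'E'
from h import *
q=robot.snapshot('side');s=robot.sense(); P=np.array(s['position']); print(P,s['width'],s['gripper_force'])
u,v=map(int,w2p(q,[P+[0,0,.03]])[0])
A=cv2.resize(q['color'][v-40:v+40,u-40:u+40],None,fx=6,fy=6,interpolation=cv2.INTER_CUBIC)
cv2.imwrite('pics/v6.png',cv2.cvtColor(A,cv2.COLOR_RGB2BGR))
E
```

```text
t 29.53 pos [ 0.4308 -0.2993  0.1693] psi -87.7 w 0.0316 f [-0.1 -0.2 -0.7] q6 41
slide [7.3, -22.6, 0.0] roll -0.002 rows 8
slide [7.3, -22.6, 0.0] roll -0.003 rows 8
  ->  [0.5578 0.1584 0.1704] -87.4
[ 0.43089993 -0.29943653  0.16933602] 0.031287874428466304 59.90242911502719
```

View pics/v6.png

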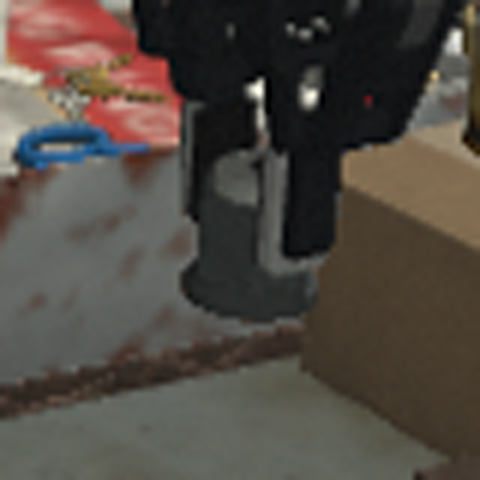

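The jack is gripped upright at about (245,240) in the crop. Carrying it over the shield.

Request:
jog_arm:
  targets:
    - {"slide": [1, -3, 0], "roll": 0, "claw": 0.25}
    - {"slide": [2, -6, 0], "roll": 0, "claw": 0.25}
    - {"slide": [3, -9.3, 0], "roll": 0, "claw": 0.25}
    - {"slide": [4, -12.5, 0], "roll": 0, "claw": 0.25}
    - {"slide": [5.1, -15.8, 0], "roll": 0, "claw": 0.25}
    - {"slide": [6.2, -19.2, 0], "roll": 0, "claw": 0.25}
    - {"slide": [7.3, -22.6, 0], "roll": 0, "claw": 0.25}

```text
clock: 30.17
position: [0.4951, -0.0698, 0.1698]
tcp_rot: [[0.999, 0.04, -0.003], [0.04, -0.999, 0.001], [-0.003, -0.001, -1.0]]
ft_force: [1.0, -0.0, -1.6]
width: 0.0315
gripper_force: 60.0
```

Request:
jog_arm:
  targets:
    - {"slide": [1.1, -3.4, 0], "roll": 0, "claw": 0.25}
    - {"slide": [2.2, -6.8, 0], "roll": 0, "claw": 0.25}
    - {"slide": [3.3, -10.2, 0], "roll": 0, "claw": 0.25}
    - {"slide": [4.4, -13.6, 0], "roll": 0, "claw": 0.25}
    - {"slide": [5.5, -17, 0], "roll": 0, "claw": 0.25}
    - {"slide": [6.5, -20, 0], "roll": 0, "claw": 0.25}
    - {"slide": [7.2, -22, 0], "roll": 0, "claw": 0.25}
    - {"slide": [7.3, -22.6, 0], "roll": 0, "claw": 0.25}

```text
clock: 30.83
position: [0.5596, 0.1606, 0.1696]
tcp_rot: [[0.999, 0.044, -0.001], [0.044, -0.999, 0.001], [-0.001, -0.001, -1.0]]
ft_force: [0.5, -0.4, -1.4]
width: 0.0318
gripper_force: 60.0
```

Request:
jog_arm:
  targets:
    - {"slide": [0, 0, 0], "roll": 0, "claw": 0.25}
    - {"slide": [0, 0, 0], "roll": 0, "claw": 0.25}
    - {"slide": [0, 0, 0], "roll": 0, "claw": 0.25}
    - {"slide": [0, 0, 0], "roll": 0, "claw": 0.25}

```text
clock: 31.17
position: [0.5589, 0.1558, 0.1709]
tcp_rot: [[0.999, 0.039, -0.001], [0.039, -0.999, -0.0], [-0.001, 0.0, -1.0]]
ft_force: [-0.2, -0.4, -1.6]
width: 0.0313
gripper_force: 60.0
```

```bash
python3 plan.py "F .066 .0 .0035 -87.4"; python3 - <<'E'
from h import *
p=robot.snapshot('top'); print(robot.sense()['position'])
M['jt']=(circ(.026),.0)
P=robot.sense()['position']; z=P[2]+.0138+.04
print([t.round(4) for t in fit(p,'jt',(P[0],P[1],0),z,.012)], w2p(p,[[P[0],P[1],z]]))
E
```

```text
t 31.17 pos [0.5589 0.1558 0.1709] psi -87.8 w 0.0313 f [-0.2 -0.4 -1.6] q6 92
slide [-0.1, -0.3, 16.7] roll -0.006 rows 6
  ->  [0.5575 0.1587 0.0039] -87.4
[0.55907111 0.15580326 0.17103264]
[array([0.5613, 0.1551, 0.2573]), np.float64(47.1207)] [[331.76079004 169.708998  ]]
```

Request:
jog_arm:
  targets:
    - {"slide": [-0.1, -0.3, 3], "roll": -0.006, "claw": 0.25}
    - {"slide": [-0.1, -0.3, 6], "roll": -0.006, "claw": 0.25}
    - {"slide": [-0.1, -0.3, 9], "roll": -0.006, "claw": 0.25}
    - {"slide": [-0.1, -0.3, 12], "roll": -0.006, "claw": 0.25}
    - {"slide": [-0.1, -0.3, 14.5], "roll": -0.006, "claw": 0.25}
    - {"slide": [-0.1, -0.3, 16], "roll": -0.006, "claw": 0.25}
    - {"slide": [-0.1, -0.3, 16.6], "roll": -0.006, "claw": 0.25}
    - {"slide": [-0.1, -0.3, 16.6], "roll": -0.006, "claw": 0.25}

```text
clock: 31.88
position: [0.5573, 0.1592, 0.0039]
tcp_rot: [[0.999, 0.045, -0.003], [0.045, -0.999, -0.0], [-0.003, 0.0, -1.0]]
ft_force: [-0.1, -0.0, -1.0]
width: 0.0313
gripper_force: 60.0
```

Request:
jog_arm:
  targets:
    - {"slide": [0, 0, 0.1], "roll": 0, "claw": 0.25}
    - {"slide": [0, 0, 0.1], "roll": 0, "claw": 0.25}
    - {"slide": [0, 0, 0.1], "roll": 0, "claw": 0.25}

```text
clock: 32.13
position: [0.5594, 0.1601, 0.0056]
tcp_rot: [[0.999, 0.047, 0.003], [0.047, -0.999, 0.0], [0.003, -0.0, -1.0]]
ft_force: [-0.9, -0.1, -1.7]
width: 0.0316
gripper_force: 60.0
```

Request:
jog_arm:
  targets:
    - {"slide": [0, 0, 0.1], "roll": 0, "claw": 0.25}
    - {"slide": [0, 0, 0.1], "roll": 0, "claw": 0.25}
    - {"slide": [0, 0, 0.1], "roll": 0, "claw": 0.25}

```text
clock: 32.38
position: [0.5585, 0.1602, 0.0038]
tcp_rot: [[0.999, 0.047, 0.001], [0.047, -0.999, 0.0], [0.001, -0.0, -1.0]]
ft_force: [0.2, -0.3, -1.1]
width: 0.0311
gripper_force: 60.0
```

Request:
jog_arm:
  targets:
    - {"slide": [0, 0.1, 0.1], "roll": 0, "claw": 0.25}
    - {"slide": [0, 0.1, 0.1], "roll": 0, "claw": 0.25}
    - {"slide": [0, 0.1, 0.1], "roll": 0, "claw": 0.25}

```text
clock: 32.63
position: [0.5582, 0.1591, 0.0022]
tcp_rot: [[0.999, 0.047, -0.0], [0.047, -0.999, -0.0], [-0.0, 0.0, -1.0]]
ft_force: [0.1, -0.1, -1.7]
width: 0.0313
gripper_force: 60.0
```

Request:
jog_arm:
  targets:
    - {"slide": [0, 0, 0.1], "roll": 0, "claw": 0.25}
    - {"slide": [0, 0, 0.1], "roll": 0, "claw": 0.25}
    - {"slide": [0, 0, 0.1], "roll": 0, "claw": 0.25}

```text
clock: 32.88
position: [0.5583, 0.1591, 0.0018]
tcp_rot: [[0.999, 0.047, 0.0], [0.047, -0.999, -0.0], [0.0, 0.0, -1.0]]
ft_force: [-1.5, -0.7, 5.0]
width: 0.0313
gripper_force: 60.6
```

Request:
jog_arm:
  targets:
    - {"slide": [0, 0, 0], "roll": 0, "claw": 0.6}
    - {"slide": [0, 0, 0], "roll": 0, "claw": 0.6}
    - {"slide": [0, 0, 0], "roll": 0, "claw": 0.6}
    - {"slide": [0, 0, -2], "roll": 0, "claw": 0.65}
    - {"slide": [0, 0, -5], "roll": 0, "claw": 0.65}
    - {"slide": [0, 0, -8], "roll": 0, "claw": 0.65}
    - {"slide": [0, 0, -11], "roll": 0, "claw": 0.65}
    - {"slide": [0, 0, -12], "roll": 0, "claw": 0.65}

```text
clock: 33.55
position: [0.561, 0.1595, 0.1252]
tcp_rot: [[0.999, 0.047, 0.007], [0.047, -0.999, 0.001], [0.007, -0.0, -1.0]]
ft_force: [-0.3, -0.2, 0.9]
width: 0.0557
gripper_force: 0.0
```

Request:
jog_arm:
  targets:
    - {"slide": [0, 0, 0], "roll": 0, "claw": 0.65}
    - {"slide": [0, 0, 0], "roll": 0, "claw": 0.65}
    - {"slide": [0, 0, 0], "roll": 0, "claw": 0.65}

```text
clock: 33.8
position: [0.5569, 0.159, 0.1195]
tcp_rot: [[0.999, 0.047, -0.003], [0.047, -0.999, -0.0], [-0.003, 0.0, -1.0]]
ft_force: [0.7, 0.7, -0.6]
width: 0.0556
gripper_force: 0.0
```

```bash
python3 plan.py ".505 .439 .10 -7.0"
```

```text
t 33.8 pos [0.5569 0.159  0.1195] psi -87.3 w 0.0556 f [ 0.7  0.7 -0.6] q6 92
slide [-1.9, -14.1, 1.0] roll -0.701 rows 8
slide [7.6, -12.1, 1.0] roll -0.701 rows 8
  ->  [0.5047 0.4393 0.0996] -7.0
```

Request:
jog_arm:
  targets:
    - {"slide": [-1.9, -14.1, 1], "roll": -0.701, "claw": 0.65}
    - {"slide": [-1.9, -14.1, 1], "roll": -0.701, "claw": 0.65}
    - {"slide": [-1.9, -14.1, 1], "roll": -0.701, "claw": 0.65}
    - {"slide": [-1.9, -14.1, 1], "roll": -0.701, "claw": 0.65}
    - {"slide": [-1.9, -14.1, 1], "roll": -0.701, "claw": 0.65}
    - {"slide": [-1.9, -14.1, 1], "roll": -0.701, "claw": 0.65}
    - {"slide": [-1.9, -14.1, 1], "roll": -0.701, "claw": 0.65}
    - {"slide": [-1.9, -14.1, 1], "roll": -0.701, "claw": 0.65}

```text
clock: 34.47
position: [0.5315, 0.2988, 0.1092]
tcp_rot: [[0.734, 0.679, -0.004], [0.679, -0.734, -0.001], [-0.003, -0.002, -1.0]]
ft_force: [0.2, 0.2, -0.4]
width: 0.0555
gripper_force: 0.0
```

Request:
jog_arm:
  targets:
    - {"slide": [7.6, -12.1, 1], "roll": -0.701, "claw": 0.65}
    - {"slide": [7.6, -12.1, 1], "roll": -0.701, "claw": 0.65}
    - {"slide": [7.6, -12.1, 1], "roll": -0.701, "claw": 0.65}
    - {"slide": [7.6, -12.1, 1], "roll": -0.701, "claw": 0.65}
    - {"slide": [7.6, -12.1, 1], "roll": -0.701, "claw": 0.65}
    - {"slide": [7.6, -12.1, 1], "roll": -0.701, "claw": 0.65}
    - {"slide": [7.6, -12.1, 1], "roll": -0.701, "claw": 0.65}
    - {"slide": [7.6, -12.1, 1], "roll": -0.701, "claw": 0.65}

```text
clock: 35.13
position: [0.5059, 0.4389, 0.1003]
tcp_rot: [[0.126, 0.992, -0.001], [0.992, -0.126, -0.001], [-0.001, -0.001, -1.0]]
ft_force: [0.1, 0.7, -0.6]
width: 0.0556
gripper_force: 0.0
```

Request:
jog_arm:
  targets:
    - {"slide": [0, 0, 0], "roll": 0, "claw": 0.65}
    - {"slide": [0, 0, 0], "roll": 0, "claw": 0.65}
    - {"slide": [0, 0, 0], "roll": 0, "claw": 0.65}

```text
clock: 35.38
position: [0.5064, 0.439, 0.1012]
tcp_rot: [[0.124, 0.992, -0.0], [0.992, -0.124, -0.0], [-0.0, -0.0, -1.0]]
ft_force: [-0.3, 0.4, 0.1]
width: 0.0556
gripper_force: 0.0
```

```bash
python3 plan.py ".505 .439 -.0275 -7.0"; python3 - <<'E'
from h import *
p=snap('top','t6.png')
print('jack',[t.round(4) for t in fit(p,'jt',(.558,.1585,0),.016,.01)])
a=p['color'][170:265,290:370]; cv2.imwrite('pics/v7.png',cv2.cvtColor(cv2.resize(a,None,fx=6,fy=6,interpolation=cv2.INTER_CUBIC),cv2.COLOR_RGB2BGR))
E
```

```text
t 35.38 pos [0.5064 0.439  0.1012] psi -7.1 w 0.0556 f [-0.3  0.4  0.1] q6 38
slide [-0.0, -0.1, 12.9] roll -0.002 rows 5
  ->  [ 0.5054  0.4391 -0.0278] -7.0
jack [array([0.5557, 0.1592, 0.1175]), np.float64(110.6378)]
```

View pics/v7.png

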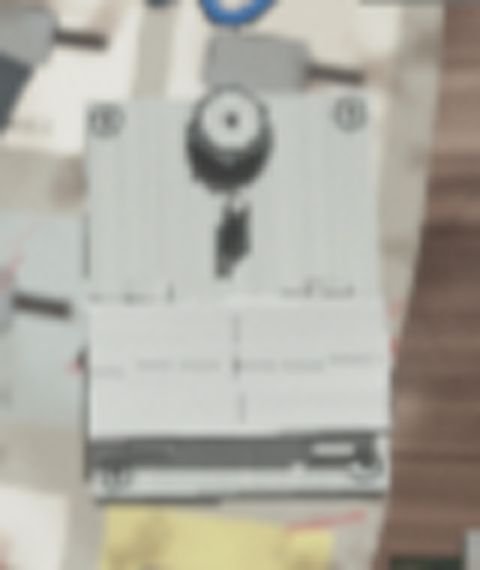

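The jack stands straight behind the stud: pad at about (231,120), fitted at (0.556, 0.159). Now grasp the strap.

Request:
jog_arm:
  targets:
    - {"slide": [0, -0.1, 4], "roll": 0, "claw": 0.65}
    - {"slide": [0, -0.1, 7.5], "roll": 0, "claw": 0.65}
    - {"slide": [0, -0.1, 10], "roll": 0, "claw": 0.65}
    - {"slide": [0, -0.1, 11.8], "roll": 0, "claw": 0.65}
    - {"slide": [0, -0.1, 12.6], "roll": 0, "claw": 0.65}
    - {"slide": [0, -0.1, 12.8], "roll": 0, "claw": 0.65}
    - {"slide": [0, -0.1, 12.8], "roll": 0, "claw": 0.65}
    - {"slide": [0, -0.1, 12.8], "roll": 0, "claw": 0.65}
  force: 60

```text
clock: 36.1
position: [0.5063, 0.4402, -0.0254]
tcp_rot: [[0.122, 0.993, 0.002], [0.993, -0.122, 0.001], [0.002, 0.002, -1.0]]
ft_force: [0.9, 0.2, 0.1]
width: 0.0557
gripper_force: 0.0
```

Request:
jog_arm:
  targets:
    - {"slide": [0, 0, 0], "roll": 0, "claw": 0.3}
    - {"slide": [0, 0, 0], "roll": 0, "claw": 0.3}
    - {"slide": [0, 0, 0], "roll": 0, "claw": 0.3}
    - {"slide": [0, 0, 0], "roll": 0, "claw": 0.3}
    - {"slide": [0, 0, 0], "roll": 0, "claw": 0.3}

```text
clock: 36.52
position: [0.5071, 0.4406, -0.0243]
tcp_rot: [[0.122, 0.993, 0.004], [0.993, -0.122, 0.002], [0.003, 0.004, -1.0]]
ft_force: [-0.2, -1.6, 6.3]
width: 0.0337
gripper_force: 59.2
```

Request:
jog_arm:
  targets:
    - {"slide": [0, 0, -1], "roll": 0, "claw": 0.3}
    - {"slide": [0, 0, -3], "roll": 0, "claw": 0.3}
    - {"slide": [0, 0, -6], "roll": 0, "claw": 0.3}
    - {"slide": [0, 0, -9], "roll": 0, "claw": 0.3}
    - {"slide": [0, 0, -12], "roll": 0, "claw": 0.3}
    - {"slide": [0, 0, -13], "roll": 0, "claw": 0.3}
    - {"slide": [0, 0, -13], "roll": 0, "claw": 0.3}
    - {"slide": [0, 0, -13], "roll": 0, "claw": 0.3}

```text
clock: 37.18
position: [0.5045, 0.4393, 0.103]
tcp_rot: [[0.122, 0.993, -0.001], [0.993, -0.122, -0.0], [-0.0, -0.001, -1.0]]
ft_force: [-0.2, -0.4, -3.0]
width: 0.0336
gripper_force: 60.1
```

```bash
python3 plan.py "F .031 .0 .12 -87.4"; python3 - <<'E'
from h import *
q=robot.snapshot('side');s=robot.sense(); P=np.array(s['position']); print(P,s['width'],s['gripper_force'])
print([(np.round(d['position'],3).tolist(),round(d['conf'],2)) for d in robot.mark_of(q,'strap')])
E
```

```text
t 37.18 pos [0.5045 0.4393 0.103 ] psi -7.0 w 0.0336 f [-0.2 -0.4 -3. ] q6 38
slide [-13.9, 2.6, -0.8] roll 0.702 rows 8
slide [-8.9, 11.0, -0.9] roll 0.701 rows 8
  ->  [0.5228 0.157  0.1201] -87.4
[0.50361988 0.4387401  0.10156446] 0.03368002532864754 60.14084889757214
[([0.358, 0.658, 0.002], 0.53), ([0.503, 0.435, 0.128], 0.45)]
```

Request:
jog_arm:
  targets:
    - {"slide": [-13.9, 2.6, -0.8], "roll": 0.702, "claw": 0.3}
    - {"slide": [-13.9, 2.6, -0.8], "roll": 0.702, "claw": 0.3}
    - {"slide": [-13.9, 2.6, -0.8], "roll": 0.702, "claw": 0.3}
    - {"slide": [-13.9, 2.6, -0.8], "roll": 0.702, "claw": 0.3}
    - {"slide": [-13.9, 2.6, -0.8], "roll": 0.702, "claw": 0.3}
    - {"slide": [-13.9, 2.6, -0.8], "roll": 0.702, "claw": 0.3}
    - {"slide": [-13.9, 2.6, -0.8], "roll": 0.702, "claw": 0.3}
    - {"slide": [-13.9, 2.6, -0.8], "roll": 0.702, "claw": 0.3}

```text
clock: 37.95
position: [0.5129, 0.2979, 0.1094]
tcp_rot: [[0.733, 0.681, -0.003], [0.681, -0.733, -0.001], [-0.003, -0.002, -1.0]]
ft_force: [-0.2, -0.6, -2.7]
width: 0.0337
gripper_force: 60.1
```

Request:
jog_arm:
  targets:
    - {"slide": [-8.9, 11, -0.9], "roll": 0.701, "claw": 0.3}
    - {"slide": [-8.9, 11, -0.9], "roll": 0.701, "claw": 0.3}
    - {"slide": [-8.9, 11, -0.9], "roll": 0.701, "claw": 0.3}
    - {"slide": [-8.9, 11, -0.9], "roll": 0.701, "claw": 0.3}
    - {"slide": [-8.9, 11, -0.9], "roll": 0.701, "claw": 0.3}
    - {"slide": [-8.9, 11, -0.9], "roll": 0.701, "claw": 0.3}
    - {"slide": [-8.9, 11, -0.9], "roll": 0.701, "claw": 0.3}
    - {"slide": [-8.9, 11, -0.9], "roll": 0.701, "claw": 0.3}

```text
clock: 38.62
position: [0.523, 0.1575, 0.1196]
tcp_rot: [[0.999, 0.049, -0.001], [0.049, -0.999, -0.0], [-0.001, 0.0, -1.0]]
ft_force: [-1.0, -0.0, -1.5]
width: 0.0336
gripper_force: 60.3
```

Request:
jog_arm:
  targets:
    - {"slide": [0, 0, 0], "roll": 0, "claw": 0.3}
    - {"slide": [0, 0, 0], "roll": 0, "claw": 0.3}
    - {"slide": [0, 0, 0], "roll": 0, "claw": 0.3}
    - {"slide": [0, 0, 0], "roll": 0, "claw": 0.3}

```text
clock: 38.95
position: [0.5233, 0.1576, 0.1201]
tcp_rot: [[0.999, 0.047, -0.0], [0.047, -0.999, -0.0], [-0.0, 0.0, -1.0]]
ft_force: [-0.4, 1.0, -2.0]
width: 0.0338
gripper_force: 60.3
```

```bash
python3 plan.py "F .031 .0 .075 -87.4"; python3 - <<'E'
from h import *
p=snap('top','t7.png'); q=snap('side','s7.png'); P=np.array(robot.sense()['position']); z=P[2]+.0243; print(P)
M['outl']=(stad(.12,.036),.012)
print([t.round(4) for t in fit(p,'outl',(P[0],P[1],.045),z,.01,.12)])
u,v=map(int,w2p(p,[P+[0,0,.03]])[0]); u2,v2=map(int,w2p(q,[P])[0])
A=cv2.resize(p['color'][v-35:v+40,u-25:u+25],None,fx=8,fy=8,interpolation=cv2.INTER_CUBIC)
B=cv2.resize(q['color'][v2-37:v2+38,u2-25:u2+25],None,fx=8,fy=8,interpolation=cv2.INTER_CUBIC)
cv2.imwrite('pics/v8.png',cv2.cvtColor(np.hstack([A,B]),cv2.COLOR_RGB2BGR))
E
```

```text
t 38.95 pos [0.5233 0.1576 0.1201] psi -87.3 w 0.0338 f [-0.4  1.  -2. ] q6 92
slide [-0.0, 0.1, 4.5] roll 0.002 rows 3
  ->  [0.5234 0.1566 0.0751] -87.4
[0.52340904 0.15747452 0.12020163]
[array([ 0.5086,  0.1727, -0.0282]), np.float64(42.1212)]
```

View pics/v8.png

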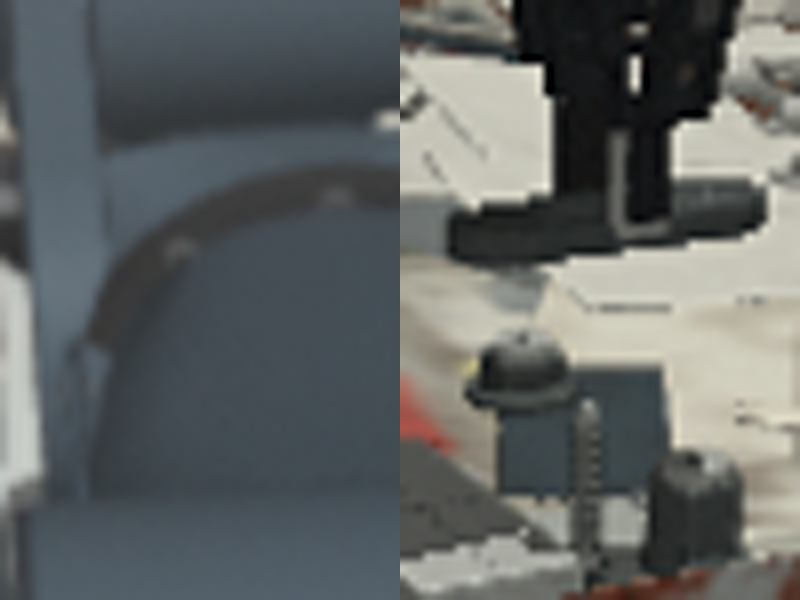

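In the side view the strap is level at y≈225, spanning x 448–768, above the stud tip at (588,405); the top view is blocked by the arm. Descending with force checks.

Request:
jog_arm:
  targets:
    - {"slide": [0, 0.1, 1.5], "roll": 0, "claw": 0.3}
    - {"slide": [0, 0.1, 3], "roll": 0, "claw": 0.3}
    - {"slide": [0, 0.1, 4], "roll": 0, "claw": 0.3}
    - {"slide": [0, 0.1, 4.7], "roll": 0, "claw": 0.3}
    - {"slide": [0, 0.1, 5.2], "roll": 0, "claw": 0.3}
    - {"slide": [0, 0.1, 5.4], "roll": 0, "claw": 0.3}
    - {"slide": [0, 0.1, 5.4], "roll": 0, "claw": 0.3}
    - {"slide": [0, 0.1, 5.4], "roll": 0, "claw": 0.3}

```text
clock: 39.72
position: [0.5239, 0.1564, 0.0665]
tcp_rot: [[0.999, 0.046, 0.001], [0.046, -0.999, 0.0], [0.001, -0.0, -1.0]]
ft_force: [0.2, 0.4, -2.6]
width: 0.0334
gripper_force: 60.3
```

Request:
jog_arm:
  targets:
    - {"slide": [0, 0, 0.3], "roll": 0, "claw": 0.3}
    - {"slide": [0, 0, 0.6], "roll": 0, "claw": 0.3}
    - {"slide": [0, 0, 0.8], "roll": 0, "claw": 0.3}
    - {"slide": [0, 0, 0.8], "roll": 0, "claw": 0.3}

```text
clock: 40.05
position: [0.5232, 0.1562, 0.0579]
tcp_rot: [[0.999, 0.046, -0.001], [0.046, -0.999, -0.0], [-0.001, 0.0, -1.0]]
ft_force: [0.4, 0.0, -2.8]
width: 0.0334
gripper_force: 60.3
```

Request:
jog_arm:
  targets:
    - {"slide": [0, 0, 0.2], "roll": 0, "claw": 0.3}
    - {"slide": [0, 0, 0.4], "roll": 0, "claw": 0.3}
    - {"slide": [0, 0, 0.4], "roll": 0, "claw": 0.3}

```text
clock: 40.3
position: [0.5232, 0.1563, 0.0538]
tcp_rot: [[0.999, 0.046, -0.001], [0.046, -0.999, -0.0], [-0.001, 0.0, -1.0]]
ft_force: [-0.1, 0.1, -3.2]
width: 0.0339
gripper_force: 60.3
```

No contact with the strap below the stud tip, so it is threading on. Continuing.

Request:
jog_arm:
  targets:
    - {"slide": [0, 0, 0.3], "roll": 0, "claw": 0.3}
    - {"slide": [0, 0, 0.6], "roll": 0, "claw": 0.3}
    - {"slide": [0, 0, 0.9], "roll": 0, "claw": 0.3}
    - {"slide": [0, 0, 0.9], "roll": 0, "claw": 0.3}

```text
clock: 40.63
position: [0.5229, 0.1562, 0.0445]
tcp_rot: [[0.999, 0.046, -0.001], [0.046, -0.999, -0.0], [-0.001, 0.0, -1.0]]
ft_force: [-1.0, 0.1, -2.9]
width: 0.0339
gripper_force: 60.3
```

Request:
jog_arm:
  targets:
    - {"slide": [0, 0, 0.3], "roll": 0, "claw": 0.3}
    - {"slide": [0, 0, 0.6], "roll": 0, "claw": 0.3}
    - {"slide": [0, 0, 0.9], "roll": 0, "claw": 0.3}
    - {"slide": [0, 0, 1.1], "roll": 0, "claw": 0.3}
    - {"slide": [0, 0, 1.1], "roll": 0, "claw": 0.3}

```text
clock: 41.05
position: [0.5231, 0.1562, 0.0336]
tcp_rot: [[0.999, 0.046, -0.001], [0.046, -0.999, -0.0], [-0.001, 0.0, -1.0]]
ft_force: [0.7, 0.4, -2.3]
width: 0.0337
gripper_force: 60.3
```

Request:
jog_arm:
  targets:
    - {"slide": [0, 0, 0.1], "roll": 0, "claw": 0.3}
    - {"slide": [0, 0, 0.1], "roll": 0, "claw": 0.3}
    - {"slide": [0, 0, 0.1], "roll": 0, "claw": 0.3}

```text
clock: 41.3
position: [0.5235, 0.1563, 0.0332]
tcp_rot: [[0.999, 0.046, 0.0], [0.046, -0.999, -0.0], [0.0, 0.0, -1.0]]
ft_force: [0.4, -0.7, -2.5]
width: 0.0337
gripper_force: 60.3
```

Request:
jog_arm:
  targets:
    - {"slide": [0, 0, 0.1], "roll": 0, "claw": 0.3}
    - {"slide": [0, 0, 0.1], "roll": 0, "claw": 0.3}
    - {"slide": [0, 0, 0.1], "roll": 0, "claw": 0.3}

```text
clock: 41.55
position: [0.5235, 0.1563, 0.0322]
tcp_rot: [[0.999, 0.046, 0.0], [0.046, -0.999, -0.0], [0.0, 0.0, -1.0]]
ft_force: [-0.4, 0.6, -2.4]
width: 0.0336
gripper_force: 60.3
```

Request:
jog_arm:
  targets:
    - {"slide": [0, 0, 0.1], "roll": 0, "claw": 0.3}
    - {"slide": [0, 0, 0.1], "roll": 0, "claw": 0.3}
    - {"slide": [0, 0, 0.1], "roll": 0, "claw": 0.3}

```text
clock: 41.8
position: [0.5236, 0.1563, 0.0317]
tcp_rot: [[0.999, 0.046, 0.001], [0.046, -0.999, -0.0], [0.001, 0.0, -1.0]]
ft_force: [-2.0, 0.3, 2.4]
width: 0.0337
gripper_force: 60.9
```

Request:
jog_arm:
  targets:
    - {"slide": [0, 0, 0], "roll": 0, "claw": 0.6}
    - {"slide": [0, 0, 0], "roll": 0, "claw": 0.6}
    - {"slide": [0, 0, 0], "roll": 0, "claw": 0.6}
    - {"slide": [0, 0, 0], "roll": 0, "claw": 0.6}
    - {"slide": [0, 0, -2], "roll": 0, "claw": 0.6}
    - {"slide": [0, 0, -5], "roll": 0, "claw": 0.6}
    - {"slide": [0, 0, -9], "roll": 0, "claw": 0.6}
    - {"slide": [0, 0, -13], "roll": 0, "claw": 0.6}

```text
clock: 42.47
position: [0.5224, 0.1562, 0.1617]
tcp_rot: [[0.999, 0.046, -0.003], [0.046, -0.999, -0.0], [-0.003, 0.0, -1.0]]
ft_force: [0.9, -1.0, -0.8]
width: 0.0512
gripper_force: 0.0
```

Request:
jog_arm:
  targets:
    - {"slide": [0, -4, -1], "roll": 0, "claw": 0.6}
    - {"slide": [0, -8, -1], "roll": 0, "claw": 0.6}
    - {"slide": [0, -12, -1], "roll": 0, "claw": 0.6}
    - {"slide": [0, -16, -1], "roll": 0, "claw": 0.6}
    - {"slide": [0, -20, -1], "roll": 0, "claw": 0.6}
    - {"slide": [0, -24, -1], "roll": 0, "claw": 0.6}
    - {"slide": [0, -24, -1], "roll": 0, "claw": 0.6}
    - {"slide": [0, -24, -1], "roll": 0, "claw": 0.6}

```text
clock: 43.13
position: [0.5116, 0.3981, 0.1707]
tcp_rot: [[0.999, 0.05, 0.0], [0.05, -0.999, -0.0], [0.0, 0.0, -1.0]]
ft_force: [0.5, -0.5, 0.7]
width: 0.0513
gripper_force: 0.0
```

```bash
python3 - <<'E'
from h import *
p=snap('top','t8.png'); q=snap('side','s8.png')
print('strap',[t.round(4) for t in fit(p,'strap',(.523,.1565,.045),.056,.01,.15)],'blank',[t.round(4) for t in fit(p,'blank',(.449,.1537,.045),.040,.006,.08)])
print(robot.sense()['position'],robot.sense()['clock'])
u2,v2=map(int,w2p(q,[[.5,.155,.03]])[0])
A=cv2.resize(p['color'][170:265,290:370],None,fx=5,fy=5,interpolation=cv2.INTER_CUBIC)
B=cv2.resize(q['color'][v2-47:v2+48,u2-40:u2+40],None,fx=5,fy=5,interpolation=cv2.INTER_CUBIC)
cv2.imwrite('pics/v9.png',cv2.cvtColor(np.hstack([A,B]),cv2.COLOR_RGB2BGR))
E
```

```text
strap [array([0.5222, 0.1575, 0.0011]), np.float64(105.1902)] blank [array([0.4488, 0.1536, 0.0622]), np.float64(97.8693)]
[0.51198423 0.3952901  0.17069588] 43.2333
```

View pics/v9.png

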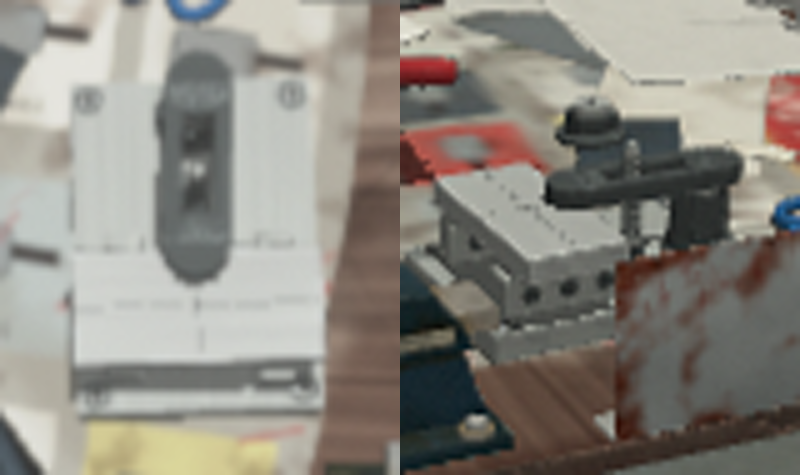

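Final views: the strap lies level over the stud. Its front end is at about (195,283), short of the punch mark at (197,305), and its back end rests on the jack. Measured strap-to-blank distance is 73 mm, within the 61–83 mm range.

```bash
python3 -c "
from cell import robot
print(robot.close_job())"
```

```text
the job is handed in; nothing more can be done
None
```

The setup is built and the job is handed in: the pair, blank, tall jack and strap are all in place, and the final camera check showed each within its limits, but no verdict came back at hand-in.

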